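Wind the bench jack level with the transfer deck and hang up its crank

TASK

Take the loose crank handle from the bench, fit its socket over the jack's slanting square drive shaft and wind the jack up clockwise until its platform is level with the top of the deck beside it, so that the transformer can later be slid across. Then take the crank off the shaft, hang it by the wire loop over its hub on the hook of the stand, and let go of it, without disturbing the transformer or the other things lying about.

Things in the scene. Friction and masses are not known exactly. Their poses are not given: they have to be found in the camera images.
- crank: Loose steel crank handle, 0.24 kg (+-20%), balance point 11 mm from the hub axis. Starts upright on the bench. Origin: centre of hub's underside; z: hub axis, up; x: from hub to grip. Hub 40 x 40 mm, 36 mm high; square socket 21 mm wide, 30 mm deep, open below, sides along x and y. Arm: flat bar 18 mm wide, x = -18 to 80 mm, top at z = 42 mm.
- crank_grip (a point): Point on the axis of the crank's round black grip sleeve (22 mm diameter, parallel to the crank's z, from 46 to 96 mm above the hub's underside), 70 mm from the hub axis, 73 mm above the hub's underside; axes as the crank. The sleeve revolves endlessly on its pin with stiff friction (0.15 N m): held by it, the crank does not swing by its weight.
- crank_loop (a point): Underside of the middle of the top of the crank's wire loop, on the hub axis, 79 mm above the hub's underside; axes as the crank. The loop stands on the hub in the crank's x-z plane, wire 6 mm thick, inside 30 mm wide and 37 mm high (the bar of the arm below it, at 42 mm); its top is flat for 16 mm. A hook passes through it along y.
- shaft_tip (a point): Centre of the tip of the jack's drive shaft: 18 mm square, 4 mm tapered at the tip, 34 mm free above a 36 mm round neck. z: outwards along the shaft, 28 degrees from vertical, leaning towards the robot; x, y square to the flats, turning with it. 115 mm above the bench. Crank seated: hub's underside 30 mm below the tip; fits four ways round, play 1.5 mm a side, 10 degrees.
- jack_screw (a joint): Angle of the jack's drive shaft, rad, 0 to 32 (several turns). Grows when the shaft is turned clockwise seen looking at its tip (negative about the shaft's z), raising the platform by 2.55 mm per rad (16 mm per turn). Self-locking, friction 0.1 N m.
- platform_top (a point): Centre of the top of the jack's aluminium platform, 160 (x) x 190 (y) x 12 mm, on scissor links; x points away from the shaft's side, z up. Starts 106 to 122 mm above the bench. The shaft's tip is 157 mm before this point; below the shaft is a gearbox, 55 mm high, 75 mm wide, 65 to 165 mm before this point.
- deck_top (a point): Centre of the top of the fixed aluminium deck, 120 (x) x 100 (y) x 12 mm, on four legs, beside the jack on its left seen from the robot; z up. Its height differs from start to start, 132 to 152 mm.
- hook_seat (a point): Point on the centre line of a fixed hook's bar, 180 mm above the bench, where the loop should hang. The bar, 8 mm diameter, level, runs along x from a post (14 mm diameter, 184 mm high, on a 76 mm disc) at x = 38 mm to its free end at x = -32 mm, whose upturned tip ends at x = -40 mm, 16 mm above the bar's centre line. z up.
- transformer: Bystander: small transformer, 66 x 56 mm, 64 mm high, 0.8 kg, loose on the deck. Origin: centre of its underside.
- fan: Bystander: black cooling fan, 60 x 60 mm, 25 mm thick (x), standing on edge on the bench close to the crank's hub. Origin: centre of its underside.
- capacitor: Bystander: can capacitor, 36 mm diameter, 71 mm high with terminals, standing on the bench before the hook. Origin: centre of its underside.
- screwdriver: Bystander: screwdriver, 150 mm long, lying on the bench along its own x in front of the jack's shaft. Origin: middle of its length, on the bench.
There are look-alikes about, which are no part of the job. What is shaped like the crank but green, purple or yellow is not meant.

How it is judged:
By the outcome, as a careful person would: the job done as asked, in the order asked, and still so for the second after the job is handed in, with the robot touching nothing.
It also fails if it takes over 72 s, if anything falls off the work surface, if the arm or the gripper's body presses on something with over 40 N, if the wrist force passes 120 N, or if a joint passes its speed limit or range.

ROBOT

A 7-joint arm with a two-finger parallel gripper is mounted at the origin on the work surface. World frame = base frame: x ahead of the robot, y to its left, z up, the work surface at z = 0. Lengths are in m, angles in rad, forces in N, time in s.
With the tool pointing down it reaches from about 0.35 to 0.9 m from the base axis. Payload 19.9 kg.
Tool frame: the origin (TCP) lies at the very end of the fingers, on their centre line; the grasp point (between the pads) lies 19 mm behind it (pinch_z is the distance from the TCP to the grasp point, in m); x points along the fingers, y is the direction in which the jaws open and shut, and the axes are right-handed (so a half turn about x gives the same grasp; the last joint's range is limited). The gripper opens to 94 mm and grips with 3 to 60 N. Pads are 16 mm wide; open, the fingers measure 119 mm over their backs; the gripper's body (75 mm by 177 mm) begins 78 mm behind the grasp point.
Start: joints at [-1.226, 0.417, -0.01, 1.614, 0.005, 1.111, -0.053], TCP at [0.236, 0.579, 0.205] pointing down, gripper open.
Joint ranges: [-2.81, 2.81], [-0.39, 2.02], [-1.27, 1.25], [0.06, 2.57], [-1.19, 4.33], [0.19, 2], [-2.82, 2.82]. Speed limits (rad/s): [1.89, 1.89, 2.39, 2.39, 3.01, 3.01, 3.01].

INTERFACE

Orientations are given as a unit quaternion [x, y, z, w].
In Python, from bench import read_state, get_image, job_done, pinch_z gives the robot as it stands.
- The arm moves only by the tool jog_arm, never from a script. Its argument "plan" is text: rows parted by semicolons, each of 7 numbers parted by spaces: the turn, a rotation vector about the tool's x, y, z in degrees, then the shift along the tool's x, y, z in m, then the opening, from 0 (shut) to 1 (fully open). In form: rx ry rz dx dy dz fingers; .... A call has 1 to 20 rows; each row is the pose to reach, as a shift and turn from the pose commanded when the call began, along the tool's axes at that moment; what a row does not reach only later rows make up. A row lasts 1/8 s, in which the tool goes at most 62.5 mm and 10.7 degrees, less where a joint would pass 70% of its speed; a pose out of reach is approached as far as the arm can. A call with a gripper value outside its range is refused whole. The fingers move at their own pace and stop on an object; the grip force is fixed at half the most. Time passes only in rows, so rows that repeat a pose let the fingers close. It gives the time, the measured TCP pose, the force and the opening at its end, in the units of the state.
- read_state(): the state, without advancing time (a new reading comes with each control period).
- get_image(name): name is "scene" or "top"; returns a dict with "pixels" (384x512x3 uint8, blue, green, red), "fov_y" (degrees; the focal length in pixels is half the picture's height over the tangent of half this angle, whatever the lens; pixels are square), "cx", "cy" (the principal point, pixels), "k1" (the pictures are not rectified: a ray, as slopes to the right and down, at radius r is drawn at 1 + k1 r^2 times it, then the intrinsics apply), "cam_to_world" (4x4, takes a point from camera to world coordinates). Camera axes: x right, y down, z forward; pixel columns grow to the right and rows downward; lengths in m; the calibration is good to about 2 mm. A picture is of the moment at which its call begins. There is no depth.
- job_done(): hands the job in, once; it reports no verdict.
The state is a dict: "time": time; "joints": joint angles; "qd": joint speeds; "joint_torque": joint torques, N m; "eef_pos": TCP position; "tcp_rot": TCP orientation; "contact_force": force on the tool from outside, world axes, zero at the start; "torque": the same for the moment, N m; "grip_width": finger opening in m.
Only numpy, scipy, OpenCV 4.12 (cv2) and the standard library are available. Lean on these libraries where they do the work, as an engineer would, in place of code of your own. Each camera call takes 0.05 s, during which the arm holds its last target.

## Working session

There is one attempt and no reset: what is moved stays moved. The work goes in short steps, Python scripts to look and compute and a tool call to move; the robot and the scene stay as the last step left them, time stands still between calls to the robot, and variables do not carry over. Pictures are saved under pics/ and viewed, and the job is handed in when it is done.

Besides the shell and the picture viewer there is one more tool, called after "Request:" as name(argument=value, ...), one argument or row to a line, values as JSON. jog_arm: Moves the arm, as the interface text tells. Its arguments: {"type":"object","properties":{"plan":{"type":"string"}},"required":["plan"]}

```bash
mkdir -p pics; ls; python3 - <<'E'
from bench import *
import cv2,numpy as np
for n in("scene","top"):
    d=get_image(n); cv2.imwrite(f"pics/{n}0.png",d["pixels"]); print(n,d["fov_y"],d["cx"],d["cy"],d["k1"],np.round(d["cam_to_world"],3).tolist())
s=read_state(); print(s); print(pinch_z)
E
```

```text
pics
scene 49.91940209626421 260.4966780665309 192.14582754112004 -0.10327738090202691 [[0.386, 0.615, -0.688, 1.231], [0.922, -0.273, 0.274, -0.311], [-0.019, -0.74, -0.672, 0.774], [0.0, 0.0, 0.0, 1.0]]
top 54.505957941567345 254.50130525600014 183.99817880501098 -0.09041805623724541 [[-0.114, -0.971, 0.209, 0.388], [-0.993, 0.111, -0.028, -0.035], [0.004, -0.211, -0.977, 1.003], [0.0, 0.0, 0.0, 1.0]]
{'time': 0.1, 'joints': array([-1.22549281,  0.41788237, -0.0103034 ,  1.61406618,  0.00474815,
        1.11070816, -0.05299228]), 'qd': array([ 0.00122699, -0.00167373,  0.00174343, -0.00065967,  0.00082652,
        0.00020071,  0.00062248]), 'joint_torque': array([ 4.63589040e-04, -8.52571249e+01,  6.38931915e-01, -4.26689279e+01,
       -4.89372667e-02,  1.64602557e-02,  7.23212406e-05]), 'eef_pos': array([0.235672  , 0.57852282, 0.20492787]), 'tcp_rot': array([ 0.1355242 ,  0.69395263, -0.13625938,  0.69389935]), 'contact_force': array([ 0.01718614, -1.0104185 ,  0.97505649]), 'torque': array([ 0.02153312, -0.00773696,  0.02492073]), 'grip_width': 0.0939706109207756}
0.0188
```

View pics/scene0.png

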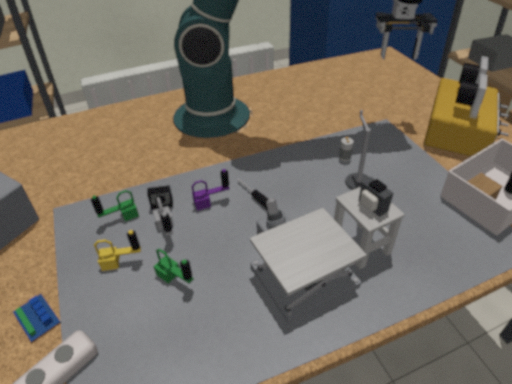

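View pics/top0.png

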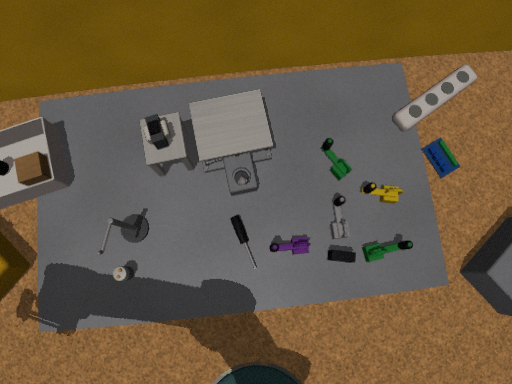

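Candidates for the crank, as top-view pixels: grey (340,220), two green (338,160) and (385,248), purple (292,245), yellow (385,192). Only the grey one has steel colour, and the fan stands beside its hub at (341,255). I'll check it in a close crop.

```bash
cat > h.py <<'E'
import cv2,numpy as np
from bench import *
from scipy.spatial.transform import Rotation as R
def cam(n):
    d=get_image(n); d["f"]=d["pixels"].shape[0]/2/np.tan(np.radians(d["fov_y"]/2)); return d
def ray(d,u,v):
    x,y=(u-d["cx"])/d["f"],(v-d["cy"])/d["f"]; rd=np.hypot(x,y); r=rd
    for _ in range(30): r=rd/(1+d["k1"]*r*r)
    s=r/rd if rd>0 else 1
    T=np.array(d["cam_to_world"]); return T[:3,3],T[:3,:3]@np.array([x*s,y*s,1])
def onz(d,u,v,z):
    o,r=ray(d,u,v); return o+r*(z-o[2])/r[2]
def tri(da,a,db,b):
    o1,r1=ray(da,*a);o2,r2=ray(db,*b)
    A=np.array([r1,-r2]).T; t=np.linalg.lstsq(A,o2-o1,rcond=None)[0]
    p,q=o1+r1*t[0],o2+r2*t[1]; return (p+q)/2,np.linalg.norm(p-q)
def proj(d,p):
    T=np.array(d["cam_to_world"]); c=T[:3,:3].T@(np.asarray(p)-T[:3,3]); x,y=c[:2]/c[2]; k=1+d["k1"]*(x*x+y*y)
    return np.array([x*k*d["f"]+d["cx"],y*k*d["f"]+d["cy"]])
def crop(d,name,u0,v0,u1,v1,s):
    c=cv2.resize(d["pixels"][v0:v1,u0:u1],None,fx=s,fy=s,interpolation=cv2.INTER_CUBIC)
    st=10
    for u in range(-(-u0//st)*st,u1,st):
        cv2.putText(c,str(u),(int((u-u0+.5)*s),8),0,.3,(0,255,255),1); cv2.line(c,(int((u-u0+.5)*s),10),(int((u-u0+.5)*s),14),(0,255,255),1)
    for v in range(-(-v0//st)*st,v1,st): cv2.putText(c,str(v)+"-",(0,int((v-v0+.5)*s)+3),0,.3,(0,255,255),1)
    cv2.imwrite(f"pics/{name}.png",c)
E
python3 - <<'E'
from h import *
t=cam("top");s=cam("scene")
crop(t,"t1",310,180,370,270,6.5)
crop(s,"s1",130,170,200,240,8)
crop(t,"t2",180,80,290,270,3.1)
crop(s,"s2",225,170,415,310,4)
crop(t,"t3",90,190,160,290,6)
crop(s,"s3",320,100,400,200,6)
E
```

```text
(no output)
```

View pics/t1.png

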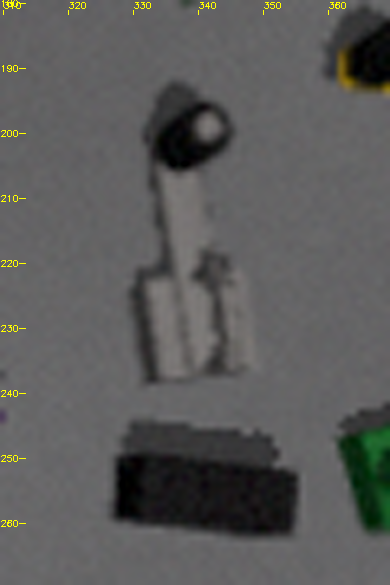

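View pics/s1.png

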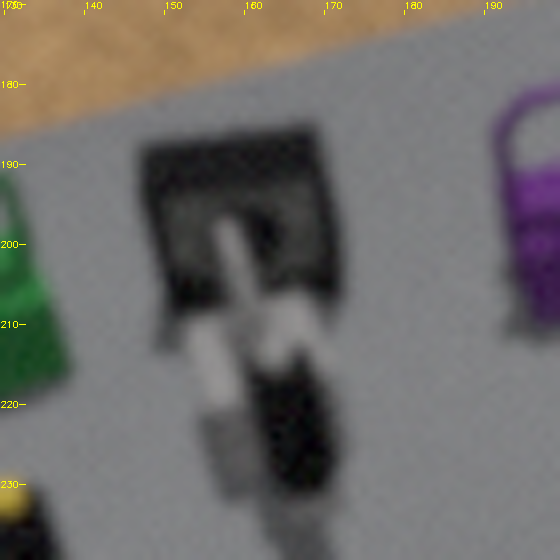

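View pics/t2.png

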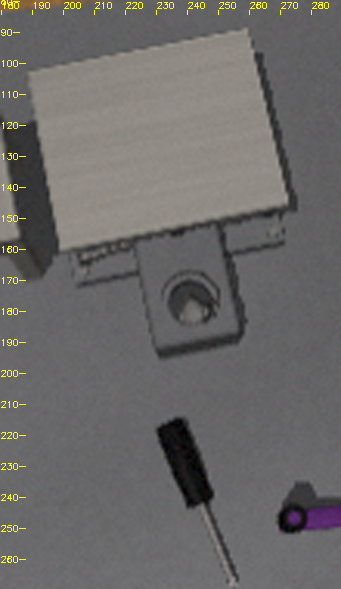

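View pics/s2.png

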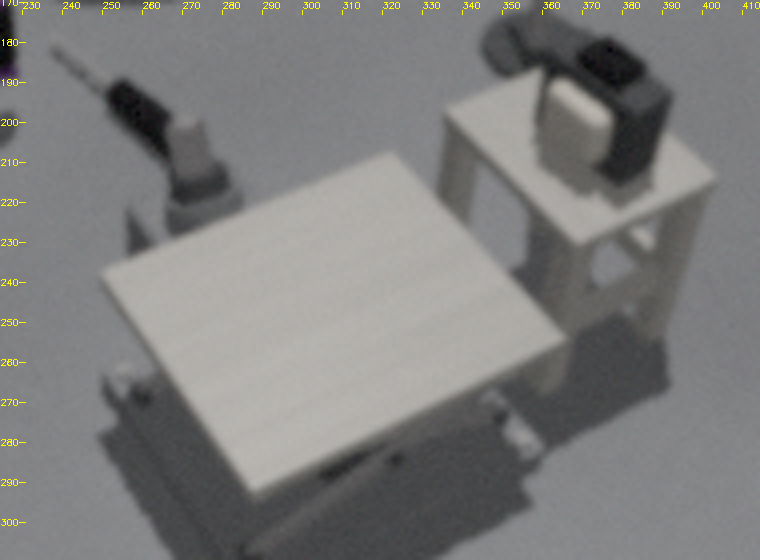

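View pics/t3.png

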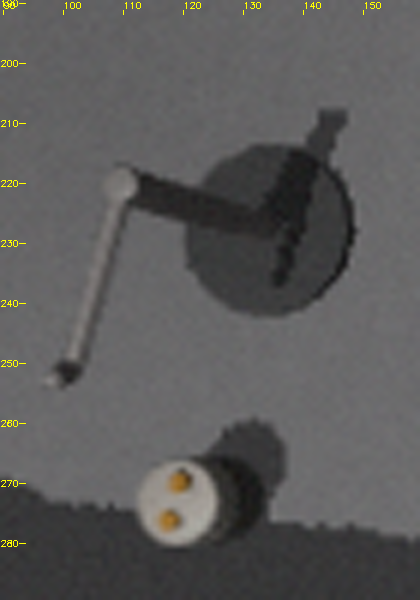

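View pics/s3.png

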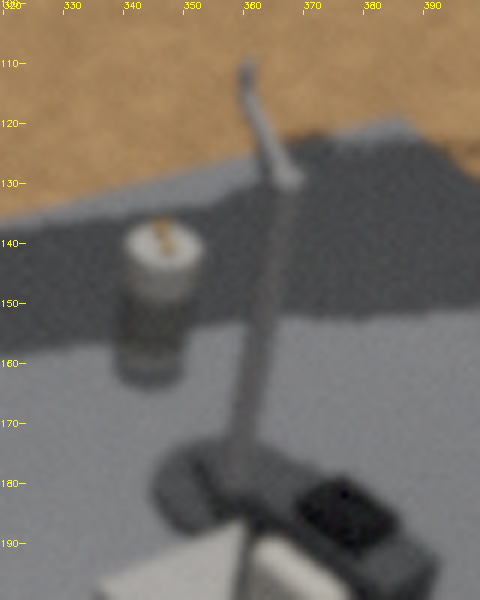

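```bash
python3 - <<'E'
from h import *
np.set_printoptions(precision=4,suppress=True)
t=cam("top");s=cam("scene")
print("plat corners tri")
P=[((190,103),(321,207.5)),((250,90),(364.5,254.5)),((272,145.5),(287,293)),((200,160.5),(250,238))]
# top pix near image: guess correspond by projecting
for n,pt in dict(a=(189.5,103),b=(249,89.5),c=(273,147),d=(200,161)).items():
    w=onz(t,*pt,.114); print(n,w,proj(s,w))
for n,pt in dict(a=(141,123),b=(179,113),c=(186,158),d=(148,163)).items():
    w=onz(t,*pt,.142); print("deck",n,w,proj(s,w))
print("grip top",onz(t,340.3,199.2,.1), onz(t,338,201,.073))
print("hub top corners",[onz(t,*p,.036) for p in((332.5,222.5),(334,238),(348,236.5))])
print("fan top",[onz(t,*p,.06) for p in((327,250),(354.5,252),(354,261.5),(327,259.5))])
print("tip",onz(t,241,180.5,.115))
print("hook post top",tri(t,(110.5,219.5),s,(367,129)),onz(t,110.5,219.5,.184))
print("hook end",onz(t,100.5,251,.18), onz(t,98.5,253,.196),tri(t,(98.5,253),s,(360.5,110)))
print("cap",onz(t,119,272.5,.066),"base disc",onz(t,134,227.5,.004))
print("driver",onz(t,236,217,.01),onz(t,256,268,.01))
print("gearbox",[onz(t,*p,.055) for p in((231,193),(259,188))])
E
```

```text
plat corners tri
a [0.8098 0.0816 0.114 ] [363.6964 251.6289]
b [ 0.8297 -0.0749  0.114 ] [300.012  284.7845]
c [ 0.6673 -0.1171  0.114 ] [248.4023 233.5956]
d [0.6519 0.067  0.114 ] [320.496  204.8821]
deck a [0.7579 0.2018 0.142 ] [398.883  209.0509]
deck b [0.7729 0.1059 0.142 ] [365.8432 226.8027]
deck c [0.6549 0.0968 0.142 ] [333.6323 193.1601]
deck d [0.6531 0.1892 0.142 ] [367.4407 181.8906]
grip top [ 0.5195 -0.2671  0.1   ] [ 0.5195 -0.2674  0.073 ]
hub top corners [array([ 0.4702, -0.2532,  0.036 ]), array([ 0.4299, -0.2509,  0.036 ]), array([ 0.4293, -0.288 ,  0.036 ])]
fan top [array([ 0.4013, -0.2234,  0.06  ]), array([ 0.3879, -0.2919,  0.06  ]), array([ 0.3648, -0.2869,  0.06  ]), array([ 0.378 , -0.2199,  0.06  ])]
tip [ 0.5909 -0.0286  0.115 ]
hook post top (array([0.5193, 0.2692, 0.1867]), np.float64(0.0004599052714953125)) [0.5196 0.27   0.184 ]
hook end [0.4526 0.297  0.18  ] [0.4475 0.2952 0.196 ] (array([0.4475, 0.295 , 0.1969]), np.float64(0.00029403549350332794))
cap [0.4037 0.2983 0.066 ] base disc [0.5198 0.2733 0.004 ]
driver [ 0.5168 -0.0039  0.01  ] [ 0.3777 -0.0417  0.01  ]
gearbox [array([0.5746, 0.001 , 0.055 ]), array([ 0.5795, -0.0725,  0.055 ])]
```

```bash
python3 - <<'E'
from h import *
np.set_printoptions(precision=4,suppress=True)
t=cam("top");s=cam("scene")
crop(t,"t4",130,80,290,200,4.9)
for n,pt in dict(a=(189.4,102.9),b=(260,89),c=(273.2,146),d=(199.4,160.6)).items():
    w=onz(t,*pt,.114); print(n,w,proj(s,w))
# mask quad
for nm,d in(("top",t),("scene",s)):
    g=cv2.cvtColor(d["pixels"],cv2.COLOR_BGR2HSV); 
    m=((g[...,2]>(115 if nm=="top" else 160))&(g[...,1]<50)).astype(np.uint8)
    cs,_=cv2.findContours(m,0,2)
    for c in cs:
        if 800<cv2.contourArea(c):
            e=cv2.approxPolyDP(c,4,True); print(nm,cv2.contourArea(c),e[:,0].tolist())
    cv2.imwrite(f"pics/m_{nm}.png",m*255)
    print(nm,d["pixels"][130,230] if nm=="top" else d["pixels"][250,300])
E
```

```text
a [0.8101 0.0819 0.114 ] [363.8761 251.6988]
b [ 0.8279 -0.1035  0.114 ] [286.1074 289.0989]
c [ 0.6699 -0.1179  0.114 ] [248.4782 234.52  ]
d [0.6531 0.0684 0.114 ] [321.2824 205.0414]
top 1161.5 [[42, 117], [0, 130], [40, 118], [44, 132], [1, 147], [0, 159], [37, 150], [47, 153], [52, 178], [20, 184], [13, 161], [10, 171], [0, 175], [0, 196], [53, 178]]
top 963.0 [[178, 112], [159, 116], [171, 121], [176, 133], [160, 150], [146, 141], [149, 135], [140, 120], [147, 164], [185, 156]]
top 4186.0 [[259, 89], [189, 103], [199, 160], [272, 145]]
top 1633.0 [[469, 66], [397, 112], [402, 125], [410, 127], [473, 81], [476, 75]]
top [132 139 143]
scene 1269.0 [[82, 332], [73, 333], [29, 370], [41, 368], [46, 374], [43, 383], [50, 383], [91, 347]]
scene 1075.0 [[505, 289], [467, 306], [486, 329], [511, 316], [511, 294]]
scene 4969.0 [[323, 209], [252, 237], [288, 291], [363, 254]]
scene [172 176 179]
```

View pics/t4.png

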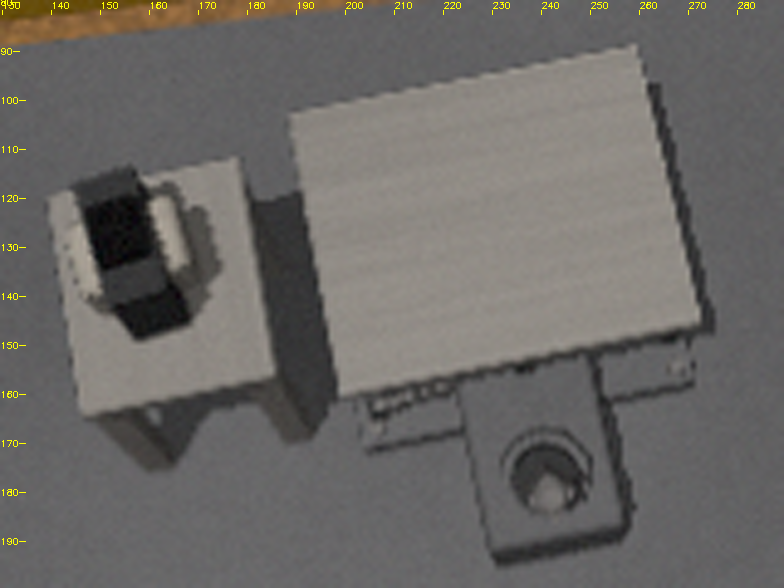

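```bash
python3 - <<'E'
from h import *
np.set_printoptions(precision=4,suppress=True)
t=cam("top");s=cam("scene")
def sub(d,pts,k=3):
    g=cv2.cvtColor(d["pixels"],cv2.COLOR_BGR2GRAY)
    return cv2.cornerSubPix(g,np.array(pts,np.float32).reshape(-1,1,2),(k,k),(-1,-1),(3,50,.01))[:,0]
tp=[(188.7,102.8),(259.5,88.5),(273,146),(199,160.3)]; sp=[(366,255),(287.7,293),(250.4,238),(322.3,207.5)]
td=[(139.2,119.5),(178.5,111.8),(185.8,156.8),(146.6,164)]; sd=[(403.5,214.2),(369.6,231),(336.2,196.7)]
a,b=sub(t,tp),sub(s,sp); print(a.tolist(),b.tolist())
for x,y in zip(a,b): print("plat",*tri(t,x,s,y))
a,b=sub(t,td),sub(s,sd); print(a.tolist(),b.tolist())
for x,y in zip(a,b): print("deck",*tri(t,x,s,y))
# tip
print("tip", onz(t,241.5,178.5,.115), tri(t,(241.5,180),s,(271.5,199)))
crop(s,"s4",225,170,305,240,8); crop(t,"t5",220,155,265,200,12)
E
```

```text
[[188.81661987304688, 102.94135284423828], [259.0460205078125, 88.69252014160156], [273.5102844238281, 144.2650909423828], [198.72813415527344, 160.44544982910156]] [[366.4444580078125, 254.4167938232422], [287.1575012207031, 292.7186279296875], [249.76731872558594, 238.18052673339844], [322.3426208496094, 207.46437072753906]]
plat [0.814  0.0854 0.1073] 0.0024812062370150236
plat [ 0.8322 -0.1023  0.1072] 0.0014462515856771094
plat [ 0.6762 -0.1188  0.109 ] 0.0020486533986894596
plat [0.6555 0.0706 0.1076] 0.00035042511373893675
[[139.80294799804688, 119.75257873535156], [177.60650634765625, 111.57978820800781], [185.88998413085938, 155.81288146972656], [147.39427185058594, 164.4203643798828]] [[403.52337646484375, 214.10116577148438], [368.47125244140625, 230.61080932617188], [335.9009094238281, 197.65499877929688]]
deck [0.77   0.2066 0.1353] 0.000656009145994843
deck [0.7797 0.1097 0.1356] 0.0010229665419734244
deck [0.6631 0.0983 0.1343] 0.0009966941020467157
tip [ 0.5958 -0.0304  0.115 ] (array([ 0.5915, -0.0297,  0.1175]), np.float64(0.0005840798100789886))
```

View pics/s4.png

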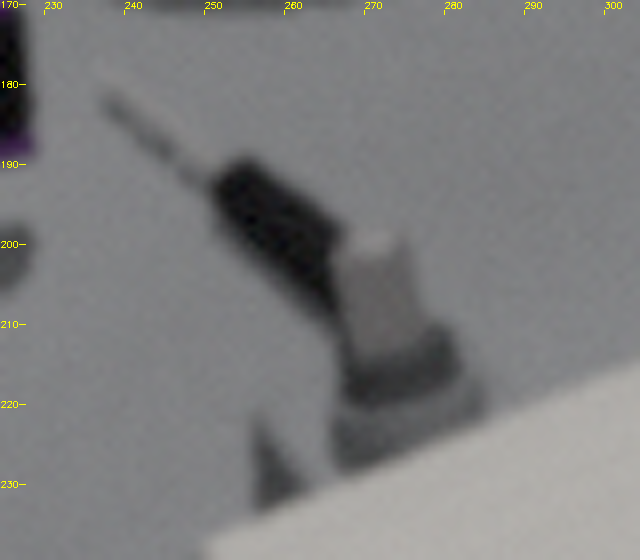

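View pics/t5.png

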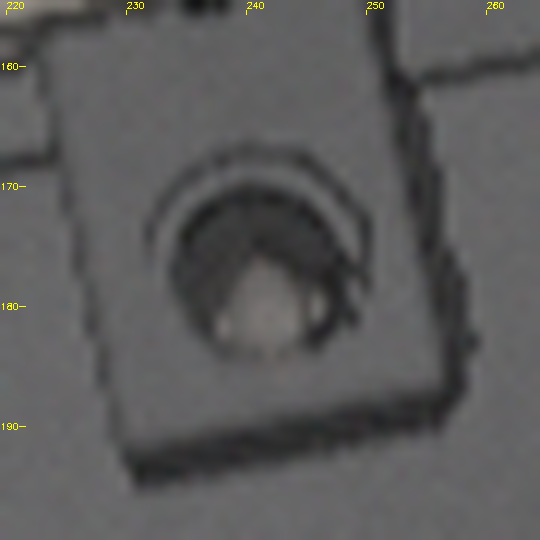

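```bash
python3 - <<'E'
from h import *
# average frames to cut noise (0.05 s each)
out=[]
for n,(u0,v0,u1,v1) in(("top",(230,165,255,190)),("scene",(258,190,290,222))):
    ims=[]
    for i in range(4):
        d=cam(n); ims.append(d["pixels"].astype(float))
    g=np.mean(ims,0).mean(2)[v0:v1,u0:u1]
    print(n); 
    print(np.round(g[6:24:1,4:22] if n=="top" else g[4:28:2,4:26]).astype(int))
    g=cv2.resize(((g-g.min())/(g.max()-g.min())*255).astype(np.uint8),(480,480),interpolation=cv2.INTER_LANCZOS4); out.append(g)
cv2.imwrite("pics/tip1.png",np.hstack(out))
E
```

```text
top
[[ 76  99  91  77  51  42  44  45  41  45  62  75 103  94  58  79  98 102]
 [ 94  92  61  37  48  56  57  55  52  52  46  39  77 103  87  66  79 100]
 [101  66  33  49  61  58  56  53  55  57  55  55  39  85 100  84  53  99]
 [ 92  42  49  59  59  57  58  51  53  56  55  56  55  53 101  94  57 100]
 [ 82  43  57  56  57  56  59  46  49  51  53  58  56  48  78 100  61 100]
 [ 71  55  57  56  56  58  60  68  56  46  48  52  54  55  43  80  66 101]
 [ 58  55  56  54  57  61  74  99  88  74  46  47  50  43  50  53  66 101]
 [ 67  56  56  57  60  69  96 105 103  93  73  58  49  31  50  82  60 100]
 [ 78  57  58  58  60  82 102 105 107 103  91  74  77  47  46  95  81 101]
 [ 89  69  56  58  67  94 102 112 116 114 106  80 108  52  48  74 100 101]
 [101  78  55  58  97  96 106 112 115 116 114  80  92  46  54  55 101 100]
 [101  91  66  56 106  98 105 112 114 113 108  70  51  47  82  82 102 100]
 [102 102  88  73  84  88  96 102 108 100  91  60  47  80 103 101 102 101]
 [101 103 102  94  78  78  88  85  98  87  92  85  81  98 101 101 101 103]
 [102 102 102 100  97  93  93  92  97  98 102 
[... 677 characters left out ...]
8 102  99  99 110 124 128 128
  128 128 128 127]
 [ 26  18  23  28  59  83  94  96  96  95  95  95  93  95 104 118 126 128
  129 127 128 129]
 [ 55  38  25  27  41  67  87  95  97  95  95  95  95  96  99 112 124 128
  127 128 128 129]
 [ 86  71  60  48  42  58  83  94  97  97  95  96  94  94  96 104 117 123
  126 128 128 129]
 [117 108  97  80  68  67  79  90  95  95  97  96  94  95  94  92  91  94
  102 113 123 129]
 [127 125 122 109  93  75  74  84  93  94  96  94  92  90  87  81  73  67
   71  88 110 121]
 [127 128 127 122 108  79  61  72  78  77  78  77  75  71  70  65  60  58
   58  69  96 113]
 [129 128 126 124 113  86  57  49  49  54  53  56  54  56  56  56  57  56
   56  66  87 106]]
```

View pics/tip1.png

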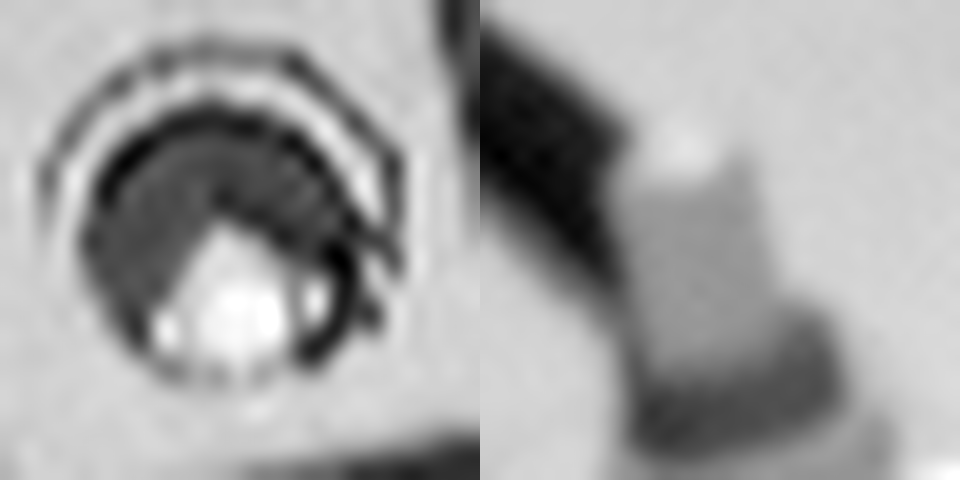

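```bash
python3 - <<'E'
from h import *
np.set_printoptions(precision=4,suppress=True)
t=cam("top");s=cam("scene"); st=read_state()
print(R.from_quat(st["tcp_rot"]).as_matrix())
yaw=np.radians(5.8); l=np.radians(28); h=np.array([np.cos(yaw),np.sin(yaw),0])
zs=-h*np.sin(l)+np.array([0,0,np.cos(l)]); a=h*np.cos(l)+np.array([0,0,np.sin(l)]) # a: upslope toward platform
b=np.cross(zs,a)
print("zs",zs,"a",a,"b",b)
tip=np.array([.589,-.031,.115]); base=tip-.034*zs
print("tip px",proj(t,tip),proj(s,tip),"base",proj(t,base),proj(s,base))
for ph in range(0,90,10):
    p=np.radians(ph); x=np.cos(p)*a+np.sin(p)*b; y=np.cross(zs,x)
    c=[.009*(i*x+j*y) for i,j in((1,1),(-1,1),(-1,-1),(1,-1))]
    print(ph,"base top",np.round([proj(t,base+k) for k in c],1).tolist(),"tip",np.round([proj(t,tip+.7*k) for k in c],1).tolist())
    print("   scene tip-4mm",np.round([proj(s,tip-.004*zs+k) for k in c],1).tolist())
E
```

```text
[[ 0.      0.3773  0.9261]
 [-0.0001  0.9261 -0.3773]
 [-1.     -0.      0.    ]]
zs [-0.4671 -0.0474  0.8829] a [0.8784 0.0892 0.4695] b [-0.1011  0.9949  0.    ]
tip px [242.0426 181.1503] [270.4395 199.2753] base [241.0748 177.7269] [273.8194 212.5926]
0 base top [[236.9, 175.1], [238.3, 181.8], [245.2, 180.4], [243.9, 173.6]] tip [[239.0, 179.2], [240.0, 184.1], [245.1, 183.0], [244.1, 178.2]]
   scene tip-4mm [[275.9, 200.3], [272.5, 198.8], [265.8, 201.4], [269.1, 202.9]]
10 base top [[236.5, 175.8], [239.1, 182.2], [245.7, 179.6], [243.1, 173.2]] tip [[238.7, 179.8], [240.6, 184.4], [245.4, 182.5], [243.5, 177.9]]
   scene tip-4mm [[276.1, 199.9], [271.6, 199.0], [265.6, 201.8], [270.1, 202.8]]
20 base top [[236.2, 176.7], [239.9, 182.5], [245.9, 178.8], [242.3, 173.0]] tip [[238.5, 180.4], [241.2, 184.6], [245.6, 181.9], [242.9, 177.7]]
   scene tip-4mm [[276.1, 199.6], [270.7, 199.2], [265.5, 202.1], [271.0, 202.6]]
30 base top [[236.1, 177.5], [240.8, 182.6], [246.1, 178.0], [241.4, 172.8]] tip [[238.4, 181.0], [241.8, 184.7], [245.7, 181.3], [242.3, 177.6]]
   scene tip-4m
[... 506 characters left out ...]
 [273.6, 201.7]]
60 base top [[236.6, 180.0], [243.3, 182.0], [245.6, 175.5], [238.8, 173.4]] tip [[238.8, 182.8], [243.7, 184.3], [245.3, 179.5], [240.4, 178.0]]
   scene tip-4mm [[274.8, 198.8], [267.4, 200.4], [266.8, 202.9], [274.4, 201.4]]
70 base top [[237.0, 180.7], [244.0, 181.6], [245.1, 174.8], [238.1, 173.8]] tip [[239.1, 183.3], [244.2, 183.9], [245.0, 179.0], [239.9, 178.3]]
   scene tip-4mm [[274.1, 198.8], [266.7, 200.7], [267.5, 203.0], [275.0, 201.0]]
80 base top [[237.6, 181.3], [244.7, 181.0], [244.5, 174.1], [237.4, 174.4]] tip [[239.5, 183.7], [244.7, 183.5], [244.6, 178.5], [239.4, 178.8]]
   scene tip-4mm [[273.3, 198.8], [266.2, 201.1], [268.3, 203.0], [275.5, 200.6]]
```

```bash
python3 - <<'E'
from h import *
np.set_printoptions(precision=1,suppress=True)
t=cam("top");s=cam("scene")
hub=np.array([.4498,-.2706,0])
for yaw in(-1,2):
    c,q=np.cos(np.radians(yaw)),np.sin(np.radians(yaw)); X=np.array([c,q,0]);Y=np.array([-q,c,0]);Z=np.array([0,0,1])
    f=lambda x,y,z:hub+x*X+y*Y+z*Z
    for nm,p in dict(hub1=(.02,.02,.036),hub2=(-.02,.02,.036),hub3=(-.02,-.02,.036),hub4=(.02,-.02,.036),gtop=(.07,0,.096),gbot=(.07,0,.046),loop=(0,0,.085),lf=(.018,0,.06),bare=(.08,.009,.042),bare2=(.08,-.009,.042),barb=(-.018,.009,.042),b0=(.08,0,.036)).items():
        print(yaw,nm,proj(t,f(*p)),proj(s,f(*p)))
for n,d in(("top",t),("scene",s)):
    g=d["pixels"].max(2); m=(g<50).astype(np.uint8); k,l,stt,ce=cv2.connectedComponentsWithStats(m)
    for i in range(1,k):
        if 30<stt[i][4]<900: print(n,stt[i],ce[i])
E
```

```text
-1 hub1 [331.6 222.6] [171.8 216.7]
-1 hub2 [333.7 237.9] [168.4 206.5]
-1 hub3 [348.8 236.3] [153.2 210.7]
-1 hub4 [346.7 221.1] [156.2 221.1]
-1 gtop [341.8 199.1] [163.9 215.2]
-1 gbot [337.3 202.4] [167.6 229.8]
-1 loop [344.8 227.6] [158.8 199.7]
-1 lf [341.4 221.6] [162.1 211.6]
-1 bare [333.1 199.3] [172.4 232.7]
-1 bare2 [339.8 198.6] [165.1 234.8]
-1 barb [338.3 236.6] [164.  206.5]
-1 b0 [336.  199.3] [169.2 235.4]
2 hub1 [331.3 223.1] [172.1 216.3]
2 hub2 [334.2 238.3] [167.9 206.4]
2 hub3 [349.2 235.9] [152.9 211.1]
2 hub4 [346.2 220.7] [156.7 221.3]
2 gtop [340.3 199.3] [165.4 214.8]
2 gbot [336.  202.6] [169.  229.3]
2 loop [344.8 227.6] [158.8 199.7]
2 lf [341.  221.6] [162.5 211.5]
2 bare [331.6 199.6] [174. 232.]
2 bare2 [338.2 198.6] [166.8 234.4]
2 barb [338.7 236.7] [163.6 206.5]
2 b0 [334.4 199.5] [170.9 234.9]
top [147 117  16  19 187] [154.3 126.5]
top [153 135  16  14 117] [161.2 142.7]
top [321 138  12  13  83] [326.5 144.6]
top [ 39 153  12  25 170] [ 44.3 165.9]
top [  0 161   9  14 102] [  3.4 167.7]
top [363 183  13  10  75] [367.9 187.9]
top [231 190  19
[... 788 characters left out ...]
e [ 29  14  24  68 188] [39.6 46.7]
scene [213  21  15  21 135] [222.1  28.4]
scene [386  25   8   7  42] [389.   27.5]
scene [457  64  22  41 622] [467.8  84.3]
scene [54 87 10 26 61] [58.2 99.5]
scene [190 107  46  30 309] [216.5 124.6]
scene [184 112  21  21 145] [190.1 120. ]
scene [221 172   7  15  87] [224.4 178.8]
scene [506 174   6  19  70] [509.2 185.4]
scene [355 180  36  36 353] [377.5 195. ]
scene [148 187  24  22 260] [159.3 195.6]
scene [252 191  15  18 134] [259.5 198.4]
scene [ 92 198  11  17 106] [ 97.1 205.7]
scene [161 216  11  16 118] [166.2 223.4]
scene [128 234  11  15 104] [133.4 241. ]
scene [181 263  10  17 127] [185.9 270.9]
scene [501 320  11  23 146] [507.4 332.7]
```

```bash
cat >> h.py <<'E'
import json,os
PZ=.0188
def getcmd():
    c=json.load(open("cmd.json")); return np.array(c["p"]),R.from_quat(c["q"])
def setcmd(p,r): json.dump(dict(p=list(map(float,p)),q=list(map(float,r.as_quat()))),open("cmd.json","w"))
def meas():
    s=read_state(); return s["eef_pos"],R.from_quat(s["tcp_rot"])
def rowsfor(targets,upd=True,p0=None,r0=None):
    """targets: list of (pos,Rot,fingers). prints rows rel to commanded pose"""
    if p0 is None: p0,r0=getcmd()
    out=[]
    for p,r,f in targets:
        rv=np.degrees((r0.inv()*r).as_rotvec()); d=r0.inv().apply(np.asarray(p)-p0)
        v=list(np.round(rv,1))+list(np.round(d,4))+[f]; v=[x+0. for x in v]
        out.append(" ".join("%g"%x for x in v))
    print("; ".join(out))
    if upd:
        rv=np.array(v[:3]);d=np.array(v[3:6]); setcmd(p0+r0.apply(d),r0*R.from_rotvec(np.radians(rv)))
def interp(p0,r0,p1,r1,n,f):
    dr=(r0.inv()*r1).as_rotvec()
    return [(p0+(p1-p0)*k/n,r0*R.from_rotvec(dr*k/n),f) for k in range(1,n+1)]
def toolR(xd,zd):
    xd=np.array(xd,float)/np.linalg.norm(xd); zd=np.array(zd,float); zd-=xd*(zd@xd); zd/=np.linalg.norm(zd)
    return R.from_matrix(np.array([xd,np.cross(zd,xd),zd]).T)
E
python3 - <<'E'
from h import *
p,r=meas(); setcmd(p,r)
R1=toolR([0,0,-1],[-np.cos(np.radians(1)),-np.sin(np.radians(1)),0])
tg=np.array([.5195,-.268,.22])
print(np.degrees((r.inv()*R1).magnitude()), np.degrees((r.inv()*R1).as_rotvec()), r.inv().apply(tg-p))
a=interp(p,r,tg,R1,19,.55)
# arc to keep reach: route through intermediate radius
rowsfor(a)
E
```

```text
156.83757229429028 [ 1.56837572e+02  1.41908871e-02 -1.46403527e-03] [-0.01444892 -0.6771771   0.58220458]
8.3 0 0 -0.0008 -0.0356 0.0306 0.55; 16.5 0 0 -0.0015 -0.0713 0.0613 0.55; 24.8 0 0 -0.0023 -0.1069 0.0919 0.55; 33 0 0 -0.003 -0.1426 0.1226 0.55; 41.3 0 0 -0.0038 -0.1782 0.1532 0.55; 49.5 0 0 -0.0046 -0.2138 0.1839 0.55; 57.8 0 0 -0.0053 -0.2495 0.2145 0.55; 66 0 0 -0.0061 -0.2851 0.2451 0.55; 74.3 0 0 -0.0068 -0.3208 0.2758 0.55; 82.5 0 0 -0.0076 -0.3564 0.3064 0.55; 90.8 0 0 -0.0084 -0.392 0.3371 0.55; 99.1 0 0 -0.0091 -0.4277 0.3677 0.55; 107.3 0 0 -0.0099 -0.4633 0.3984 0.55; 115.6 0 0 -0.0106 -0.499 0.429 0.55; 123.8 0 0 -0.0114 -0.5346 0.4596 0.55; 132.1 0 0 -0.0122 -0.5703 0.4903 0.55; 140.3 0 0 -0.0129 -0.6059 0.5209 0.55; 148.6 0 0 -0.0137 -0.6415 0.5516 0.55; 156.8 0 0 -0.0144 -0.6772 0.5822 0.55
```

Request:
jog_arm(
  plan="8 0 0 -0.002 -0.035 0.03 0.55; 16 0 0 -0.004 -0.07 0.06 0.55; 24 0 0 -0.006 -0.105 0.09 0.55; 32 0 0 -0.008 -0.14 0.12 0.55; 40 0 0 -0.01 -0.175 0.15 0.55; 48 0 0 -0.012 -0.21 0.18 0.55; 56 0 0 -0.014 -0.245 0.21 0.55; 64 0 0 -0.0144 -0.28 0.24 0.55; 72 0 0 -0.0144 -0.315 0.27 0.55; 80 0 0 -0.0144 -0.35 0.3 0.55; 88 0 0 -0.0144 -0.385 0.33 0.55; 96 0 0 -0.0144 -0.42 0.36 0.55; 104 0 0 -0.0144 -0.455 0.39 0.55; 112 0 0 -0.0144 -0.49 0.42 0.55; 120 0 0 -0.0144 -0.525 0.45 0.55; 128 0 0 -0.0144 -0.56 0.48 0.55; 136 0 0 -0.0144 -0.595 0.51 0.55; 144 0 0 -0.0144 -0.63 0.54 0.55; 151 0 0 -0.0144 -0.66 0.565 0.55; 156.8 0 0 -0.0144 -0.6772 0.5822 0.55",
)

```text
time: 3.6
eef_pos: [0.5196, -0.2699, 0.2198]
tcp_rot: [-0.707, -0.004, 0.707, -0.005]
contact_force: [0.3, 1.0, 0.6]
grip_width: 0.0514
```

```bash
python3 - <<'E'
from h import *
np.set_printoptions(precision=4,suppress=True)
p,r=meas(); c=getcmd(); s=read_state(); print(p,c[0],np.degrees((r.inv()*c[1]).magnitude()),s["joints"],s["time"])
a=interp(c[0],c[1],np.array([.5195,-.268,.054]),c[1],8,.55); rowsfor(a+[a[-1]])
t=cam("top"); crop(t,"t6",280,150,400,290,4)
s=cam("scene"); crop(s,"s6",100,90,240,250,3.7)
E
```

```text
[ 0.5196 -0.2699  0.2198] [ 0.5195 -0.268   0.22  ] 0.28151361096971544 [-0.2233  0.4454  0.8634  1.7214 -0.3668  1.1456 -0.8114] 3.6
0 0 0 0.0207 0 0 0.55; 0 0 0 0.0415 0 0 0.55; 0 0 0 0.0622 0 0 0.55; 0 0 0 0.083 0 0 0.55; 0 0 0 0.1037 0 0 0.55; 0 0 0 0.1245 0 0 0.55; 0 0 0 0.1452 0 0 0.55; 0 0 0 0.166 0 0 0.55; 0 0 0 0.166 0 0 0.55
```

View pics/s6.png

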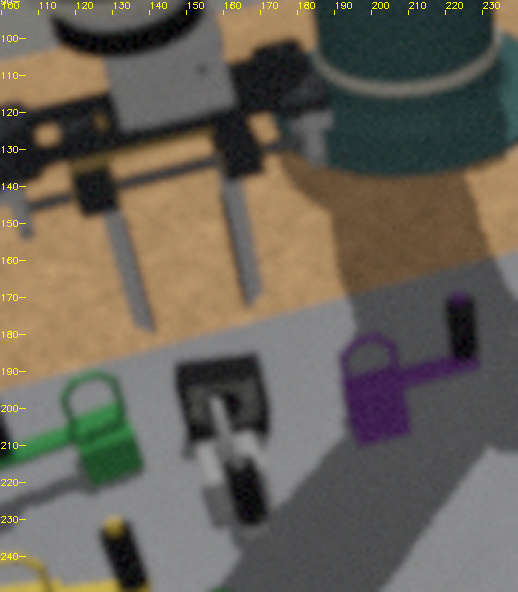

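Request:
jog_arm(
  plan="0 0 0 0.02 0 0 0.55; 0 0 0 0.04 0 0 0.55; 0 0 0 0.06 0 0 0.55; 0 0 0 0.085 0 0 0.55; 0 0 0 0.11 0 0 0.55; 0 0 0 0.13 0 0 0.55; 0 0 0 0.15 0 0 0.55; 0 0 0 0.166 0 0 0.55; 0 0 0 0.166 0 0 0.55",
)

```text
time: 4.82
eef_pos: [0.519, -0.2678, 0.0529]
tcp_rot: [-0.707, -0.007, 0.708, -0.006]
contact_force: [-0.1, 0.2, -0.3]
grip_width: 0.0514
```

```bash
python3 - <<'E'
from h import *
np.set_printoptions(precision=4,suppress=True)
p,r=meas(); c=getcmd(); s=read_state(); print(p,c[0],np.degrees((r.inv()*c[1]).magnitude()),s["joints"],s["time"])
s=cam("scene"); crop(s,"s7",110,130,230,250,5)
t=cam("top"); crop(t,"t7",290,150,390,270,5)
E
```

```text
[ 0.519  -0.2678  0.0529] [ 0.5195 -0.268   0.054 ] 0.08869055753094628 [-0.1082  0.6466  0.7145  1.8515 -0.5509  0.8533 -0.6709] 4.825
```

View pics/s7.png

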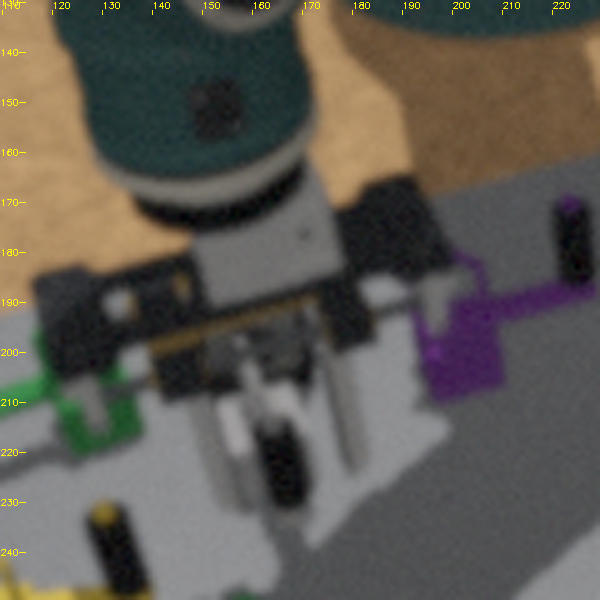

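View pics/t7.png

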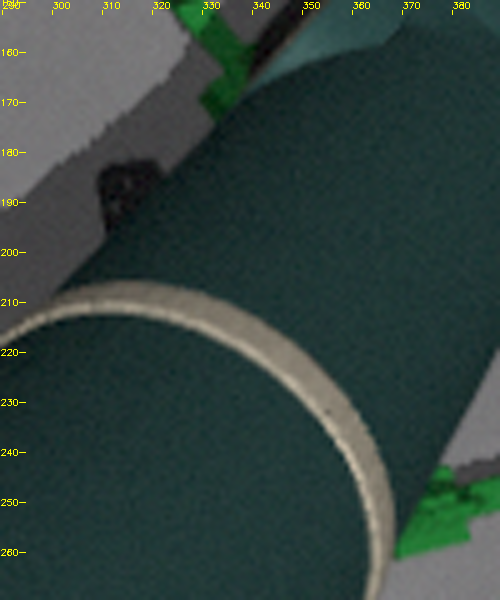

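The scene view shows the fingers at about (152,230) and (179,222), one on each side of the grip at (167,223). I'll close and lift.

Request:
jog_arm(
  plan="0 0 0 0 0 0 0; 0 0 0 0 0 0 0; 0 0 0 0 0 0 0; 0 0 0 0 0 0 0; 0 0 0 0 0 0 0; 0 0 0 -0.01 0 0 0; 0 0 0 -0.03 0 0 0; 0 0 0 -0.06 0 0 0; 0 0 0 -0.09 0 0 0; 0 0 0 -0.12 0 0 0; 0 0 0 -0.15 0 0 0; 0 0 0 -0.18 0 0 0; 0 0 0 -0.2 0 0 0; 0 0 0 -0.2 0 0 0; 0 0 0 -0.2 0 0 0",
)

```text
time: 6.8
eef_pos: [0.5191, -0.2676, 0.253]
tcp_rot: [-0.707, -0.007, 0.707, -0.006]
contact_force: [-0.2, -0.2, -2.4]
grip_width: 0.0211
```

```bash
python3 - <<'E'
from h import *
np.set_printoptions(precision=4,suppress=True)
c=getcmd(); setcmd(c[0]+np.array([0,0,.2]),c[1])
p,r=meas(); c=getcmd(); s=read_state(); print(p,c[0],np.degrees((r.inv()*c[1]).magnitude()),s["joints"],s["time"],s["grip_width"],s["contact_force"])
s=cam("scene"); crop(s,"s8",110,60,250,210,4)
E
```

```text
[ 0.5191 -0.2676  0.253 ] [ 0.5195 -0.268   0.254 ] 0.06829011221521412 [-0.2453  0.4117  0.8848  1.6845 -0.3374  1.2081 -0.832 ] 6.8 0.02106448122855663 [-0.2332 -0.1937 -2.395 ]
```

View pics/s8.png

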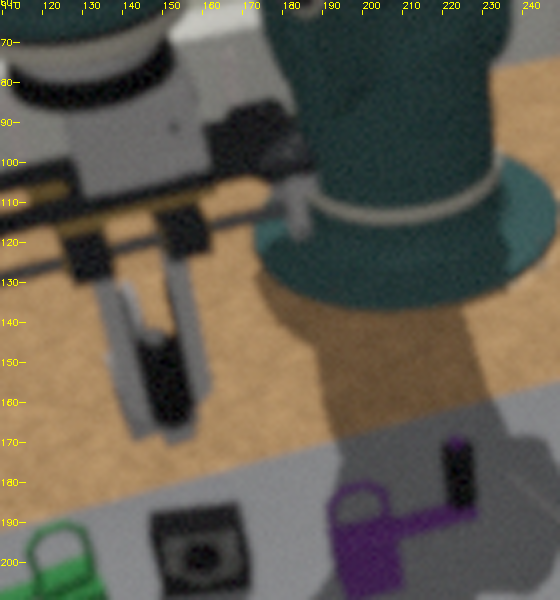

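```bash
cat >> h.py <<'E'
yaw=np.radians(5.8); L=np.radians(28); hh=np.array([np.cos(yaw),np.sin(yaw),0])
zs=-hh*np.sin(L)+np.array([0,0,np.cos(L)]); aa=hh*np.cos(L)+np.array([0,0,np.sin(L)]); bb=np.cross(zs,aa)
tip=np.array([.589,-.031,.115])
HT=.0529
def cx(ph): p=np.radians(ph); return np.cos(p)*aa+np.sin(p)*bb
def tcp_for(h,ph,tp=None,rad=.07): return (tip if tp is None else tp)+(h+HT)*zs+rad*cx(ph)
E
python3 - <<'E'
from h import *
np.set_printoptions(precision=4,suppress=True)
c=getcmd(); R2=toolR(-zs,-cx(42)); tg=tcp_for(.025,42)+[0,0,.001]
print(tg,np.degrees((c[1].inv()*R2).as_rotvec()))
mid=(c[0]+tg)/2+[0,0,.03]
dr=(c[1].inv()*R2).as_rotvec(); rm=c[1]*R.from_rotvec(dr/2)
a=interp(c[0],c[1],mid,rm,6,0)+interp(mid,rm,tg,R2,7,0); rowsfor(a+[a[-1]]*2)
E
```

```text
[0.5936 0.0165 0.2092] [-45.8046  27.2781   9.1794]
-3.8 2.3 0.8 -0.0013 -0.0236 -0.0066 0; -7.6 4.5 1.5 -0.0026 -0.0472 -0.0132 0; -11.5 6.8 2.3 -0.0038 -0.0708 -0.0198 0; -15.3 9.1 3.1 -0.0051 -0.0944 -0.0264 0; -19.1 11.4 3.8 -0.0064 -0.118 -0.033 0; -22.9 13.6 4.6 -0.0077 -0.1416 -0.0396 0; -26.2 15.6 5.2 -0.0002 -0.1618 -0.0453 0; -29.4 17.5 5.9 0.0073 -0.1821 -0.0509 0; -32.7 19.5 6.6 0.0148 -0.2023 -0.0566 0; -36 21.4 7.2 0.0223 -0.2225 -0.0623 0; -39.3 23.4 7.9 0.0297 -0.2428 -0.0679 0; -42.5 25.3 8.5 0.0372 -0.263 -0.0736 0; -45.8 27.3 9.2 0.0447 -0.2832 -0.0792 0; -45.8 27.3 9.2 0.0447 -0.2832 -0.0792 0; -45.8 27.3 9.2 0.0447 -0.2832 -0.0792 0
```

Request:
jog_arm(
  plan="-3.8 2.3 0.8 -0.0013 -0.0236 -0.0066 0; -7.6 4.5 1.5 -0.0026 -0.0472 -0.0132 0; -11.5 6.8 2.3 -0.0038 -0.0708 -0.0198 0; -15.3 9.1 3.1 -0.0051 -0.0944 -0.0264 0; -19.1 11.4 3.8 -0.0064 -0.118 -0.033 0; -22.9 13.6 4.6 -0.0077 -0.1416 -0.0396 0; -26.2 15.6 5.2 -0.0002 -0.1618 -0.0453 0; -29.4 17.5 5.9 0.0073 -0.1821 -0.0509 0; -32.7 19.5 6.6 0.0148 -0.2023 -0.0566 0; -36 21.4 7.2 0.0223 -0.2225 -0.0623 0; -39.3 23.4 7.9 0.0297 -0.2428 -0.0679 0; -42.5 25.3 8.5 0.0372 -0.263 -0.0736 0; -45.8 27.3 9.2 0.0447 -0.2832 -0.0792 0; -45.8 27.3 9.2 0.0447 -0.2832 -0.0792 0; -45.8 27.3 9.2 0.0447 -0.2832 -0.0792 0",
)

```text
time: 8.72
eef_pos: [0.5934, 0.0157, 0.209]
tcp_rot: [0.79, 0.224, -0.465, 0.331]
contact_force: [0.0, 0.2, -1.8]
grip_width: 0.0216
```

```bash
python3 - <<'E'
from h import *
np.set_printoptions(precision=4,suppress=True)
p,r=meas(); c=getcmd(); s=read_state(); print(p,c[0],np.degrees((r.inv()*c[1]).as_rotvec()),s["joints"],s["time"],s["grip_width"],s["contact_force"])
s=cam("scene"); crop(s,"s9",225,110,345,240,5)
t=cam("top"); crop(t,"t9",190,120,310,240,5)
E
```

```text
[0.5934 0.0157 0.209 ] [0.5935 0.0165 0.2092] [-0.0959  0.0784  0.0088] [-0.6568  0.1369  0.6367  2.1113 -0.2512  0.4426 -0.582 ] 8.725 0.021618877424779286 [ 0.0127  0.177  -1.8455]
```

View pics/s9.png

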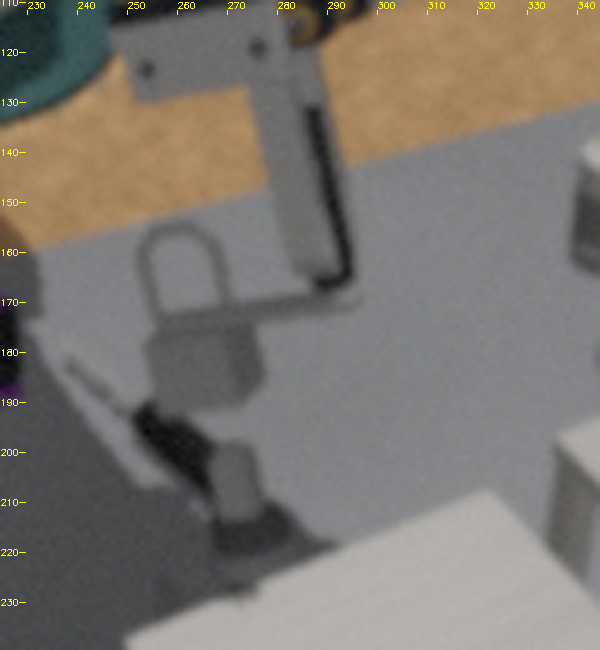

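View pics/t9.png

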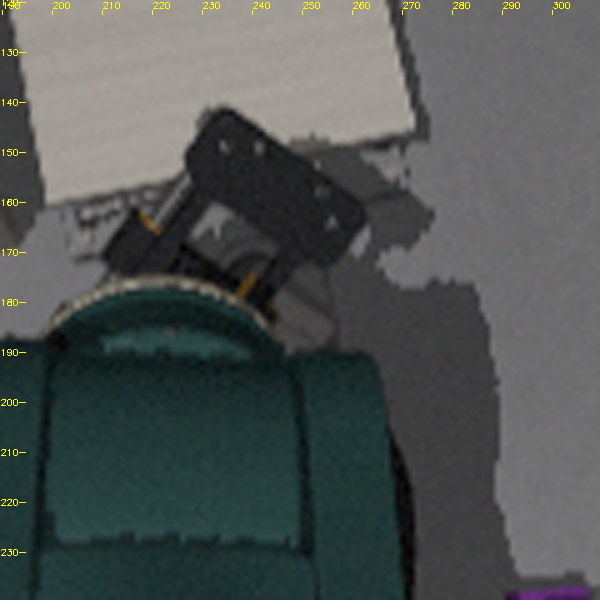

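```bash
cat >> h.py <<'E'
def crankpts(p,r,dyaw=0.,rel=0.):
    """predicted crank points from tool pose; crank x = -tool z turned by rel deg about crank z"""
    Z=-r.apply([1,0,0]); X=R.from_rotvec(np.radians(rel)*Z).apply(-r.apply([0,0,1])); Y=np.cross(Z,X)
    o=p-HT*Z-.07*X
    f=lambda x,y,z:o+x*X+y*Y+z*Z
    return o,X,Y,Z,f
E
python3 - <<'E'
from h import *
np.set_printoptions(precision=1,suppress=True)
p,r=meas(); s=cam("scene")
for rel in(0,2,5):
    o,X,Y,Z,f=crankpts(p,r,rel=rel)
    print(rel,"hub low",[proj(s,f(i*.02,j*.02,0)) for i,j in((1,1),(-1,1),(-1,-1),(1,-1))])
    print("  hub up",[proj(s,f(i*.02,j*.02,.036)) for i,j in((1,1),(-1,1),(-1,-1),(1,-1))],"looptop",proj(s,f(0,0,.082)),"barend",proj(s,f(.08,.009,.042)),proj(s,f(.08,-.009,.042)),"lc",proj(s,f(0,0,0)))
for u0,v0 in((0,0),):
    sh=[proj(s,tip+k*zs) for k in(.025,0,-.034)]; print(sh, o-tip-.025*zs)
crop(s,"s10",250,150,300,225,8)
E
```

```text
0 hub low [array([278.4, 185.1]), array([263.1, 186.9]), array([256.5, 193. ]), array([272.4, 191.3])]
  hub up [array([274.9, 170.6]), array([259.4, 172.6]), array([252.7, 178.2]), array([268.6, 176.2])] looptop [259.  155.2] barend [297.1 166.3] [294.6 168.9] lc [267.6 189. ]
2 hub low [array([277.9, 185.4]), array([262.3, 187.4]), array([256.3, 193.4]), array([272.4, 191.5])]
  hub up [array([274.3, 170.8]), array([258.6, 173.1]), array([252.4, 178.7]), array([268.6, 176.4])] looptop [258.6 155.5] barend [297.  166.3] [294.8 168.8] lc [267.2 189.4]
5 hub low [array([277.2, 185.8]), array([261.3, 188.1]), array([256. , 194.1]), array([272.5, 191.9])]
  hub up [array([273.6, 171.3]), array([257.6, 173.8]), array([252.1, 179.3]), array([268.7, 176.8])] looptop [258.1 156. ] barend [296.9 166.3] [295.  168.7] lc [266.7 189.9]
[array([267.9, 189.3]), array([270.4, 199.3]), array([273.8, 212.6])] [ 0. -0.  0.]
```

View pics/s10.png

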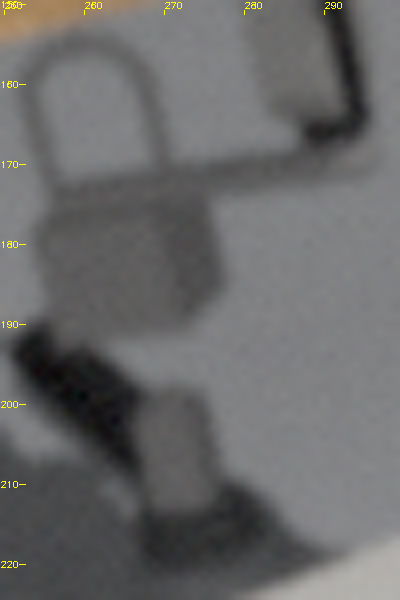

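Request:
jog_arm(
  plan="0 0 0 0.008 0 0 0; 0 0 0 0.016 0 0 0; 0 0 0 0.022 0 0 0; 0 0 0 0.025 0 0 0; 0 0 0 0.028 0 0 0; 0 0 0 0.03 0 0 0; 0 0 0 0.03 0 0 0",
)

```text
time: 9.75
eef_pos: [0.6078, 0.0182, 0.1829]
tcp_rot: [0.79, 0.225, -0.464, 0.331]
contact_force: [-2.6, 1.8, 2.5]
grip_width: 0.0214
```

```bash
cat >> h.py <<'E'
def rep():
    np.set_printoptions(precision=4,suppress=True)
    p,r=meas(); c=getcmd(); s=read_state(); d=p-c[0]
    o,X,Y,Z,f=crankpts(p,r)
    print("t",s["time"],"meas-cmd tool",c[1].inv().apply(d),"rot",np.degrees((c[1].inv()*r).as_rotvec()),"F tool",c[1].inv().apply(s["contact_force"]),"F slope a,b,z",[float(round(s["contact_force"]@v,2)) for v in(aa,bb,zs)],"M",s["torque"],"gw",s["grip_width"])
def adv(dx,dy=0,dz=0,rv=(0,0,0)):
    c=getcmd(); setcmd(c[0]+c[1].apply([dx,dy,dz]),c[1]*R.from_rotvec(np.radians(rv)))
E
python3 - <<'E'
from h import *
adv(.03); rep()
E
```

```text
t 9.75 meas-cmd tool [-0.0001  0.0001 -0.0003] rot [0.0012 0.0314 0.0054] F tool [-3.3004 -2.203  -0.687 ] F slope a,b,z [-0.97, 2.1, 3.3] M [0.1858 0.9361 0.0091] gw 0.021385373851549382
```

```bash
python3 - <<'E'
from h import *
np.set_printoptions(precision=1,suppress=True)
p,r=meas(); s=cam("scene"); crop(s,"s11",250,150,300,225,8)
o,X,Y,Z,f=crankpts(p,r,rel=1)
print("hub low",[proj(s,f(i*.02,j*.02,0)) for i,j in((1,1),(-1,1),(-1,-1),(1,-1))])
print("  hub up",[proj(s,f(i*.02,j*.02,.036)) for i,j in((1,1),(-1,1),(-1,-1),(1,-1))],"looptop",proj(s,f(0,0,.082)),"barend",proj(s,f(.08,.009,.042)),proj(s,f(.08,-.009,.042)))
E
```

```text
hub low [array([281.5, 197.1]), array([266.1, 198.8]), array([260. , 205.2]), array([275.9, 203.6])]
  hub up [array([278. , 182.8]), array([262.5, 184.7]), array([256.2, 190.7]), array([272.2, 188.8])] looptop [262.4 167.9] barend [300.4 178.9] [298.1 181.6]
```

View pics/s11.png

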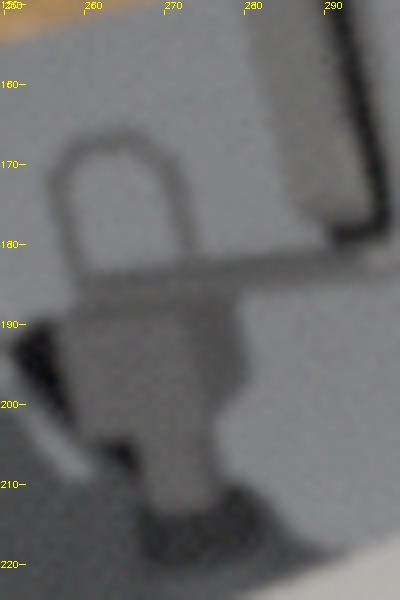

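Request:
jog_arm(
  plan="0 0 0 0 -0.001 -0.0003 0; 0 0 0 0.001 -0.001 -0.0003 0; 0 0 0 0.003 -0.001 -0.0003 0; 0 0 0 0.003 -0.001 -0.0003 0",
)

```text
time: 10.3
eef_pos: [0.6083, 0.019, 0.1796]
tcp_rot: [0.79, 0.225, -0.465, 0.331]
contact_force: [-0.1, -0.4, -2.1]
grip_width: 0.0215
```

```bash
python3 - <<'E'
from h import *
adv(.003,-.001,-.0003); rep()
E
```

```text
t 10.3 meas-cmd tool [ 0.0001 -0.0002  0.0002] rot [-0.0009 -0.0175 -0.0154] F tool [ 1.8206 -0.4383  1.0997] F slope a,b,z [-1.11, -0.41, -1.82] M [-0.0403  0.7391 -0.0506] gw 0.02145822519422309
```

Request:
jog_arm(
  plan="0 0 0 0.003 0 0 0; 0 0 0 0.006 0 0 0; 0 0 0 0.009 0 0 0; 0 0 0 0.012 0 0 0; 0 0 0 0.012 0 0 0",
)

```text
time: 10.92
eef_pos: [0.6141, 0.0195, 0.1689]
tcp_rot: [0.79, 0.225, -0.465, 0.331]
contact_force: [0.8, -0.3, -2.2]
grip_width: 0.0216
```

```bash
python3 - <<'E'
from h import *
adv(.012); rep()
E
```

```text
t 10.925 meas-cmd tool [ 0.0003 -0.0001  0.0002] rot [ 0.0047 -0.0215 -0.0107] F tool [2.259  0.0231 0.5347] F slope a,b,z [-0.38, -0.38, -2.26] M [ 0.0342  0.7822 -0.0122] gw 0.021551376123220906
```

Request:
jog_arm(
  plan="0 0 0 0.003 0 0 0; 0 0 0 0.006 0 0 0; 0 0 0 0.008 0 0 0; 0 0 0 0.009 0 0 0; 0 0 0 0.009 0 0 0",
)

```text
time: 11.55
eef_pos: [0.6183, 0.02, 0.1612]
tcp_rot: [0.79, 0.225, -0.465, 0.331]
contact_force: [0.3, -0.0, -2.2]
grip_width: 0.021
```

```bash
python3 - <<'E'
from h import *
adv(.009); rep()
np.set_printoptions(precision=1,suppress=True)
p,r=meas(); s=cam("scene"); crop(s,"s12",240,150,310,235,7)
E
```

```text
t 11.55 meas-cmd tool [ 0.0001 -0.0001  0.    ] rot [ 0.0055 -0.0044 -0.0057] F tool [ 2.085  -0.4871  0.6192] F slope a,b,z [-0.79, -0.05, -2.09] M [-0.0129  0.8906  0.0055] gw 0.021009211456384232
```

View pics/s12.png

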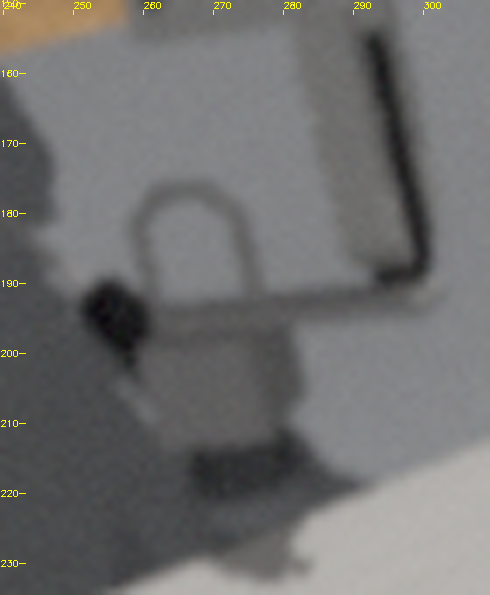

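```bash
cat >> h.py <<'E'
def circ(C,ph0,ph1,step,f=0,rad=.07):
    n=max(1,int(round(abs(ph1-ph0)/step))); c=getcmd()
    return [(C+rad*cx(ph0+(ph1-ph0)*k/n),c[1],f) for k in range(1,n+1)]
def loadC(): d=json.load(open("C.json")); return np.array(d["C"]),d["ph"]
def saveC(C,ph): json.dump(dict(C=list(C),ph=ph),open("C.json","w"))
E
python3 - <<'E'
from h import *
c=getcmd(); C=c[0]-.07*cx(43); print(C, C-(tip+(-.029+HT)*zs))
a=circ(C,43,-17,10); rowsfor(a+[a[-1]]); saveC(C,-17)
E
```

```text
[ 0.57815421 -0.03208085  0.13728778] [3.17139700e-04 5.30398202e-05 1.18533736e-03]
0 0 0 0 0.0122 0.0009 0; 0 0 0 0 0.024 0.0038 0; 0 0 0 0 0.0352 0.0088 0; 0 0 0 0 0.0453 0.0156 0; 0 0 0 0 0.0541 0.0241 0; 0 0 0 0 0.0612 0.0339 0; 0 0 0 0 0.0612 0.0339 0
```

Request:
jog_arm(
  plan="0 0 0 0 0.0122 0.0009 0; 0 0 0 0 0.024 0.0038 0; 0 0 0 0 0.0352 0.0088 0; 0 0 0 0 0.0453 0.0156 0; 0 0 0 0 0.0541 0.0241 0; 0 0 0 0 0.0612 0.0339 0; 0 0 0 0 0.0612 0.0339 0",
)

```text
time: 12.48
eef_pos: [0.6386, -0.0476, 0.1684]
tcp_rot: [0.79, 0.225, -0.465, 0.331]
contact_force: [-6.2, 3.1, -3.4]
grip_width: 0.0212
```

```bash
python3 - <<'E'
from h import *
rep(); print(read_state()["joints"])
C,ph=loadC(); f=read_state()["contact_force"]; print("radial",f@cx(ph),"tang",f@cx(ph+90))
c=getcmd(); a=circ(C,ph,ph-90,10); rowsfor(a+[a[-1]]); saveC(C,ph-90)
E
```

```text
t 12.475 meas-cmd tool [0.0001 0.0004 0.0012] rot [ 0.0709 -0.0412 -0.0481] F tool [ 0.2532 -7.2166  2.5466] F slope a,b,z [-6.72, 3.66, -0.26] M [0.6492 2.3973 0.4937] gw 0.02122048081886887
[-0.3261  0.2888  0.4581  2.035  -0.552   0.4146 -0.1929]
radial -7.497365174071307 tang 1.533883903562528
0 0 0 0 0.0054 0.011 0; 0 0 0 0 0.0087 0.0227 0; 0 0 0 0 0.01 0.0349 0; 0 0 0 0 0.0092 0.047 0; 0 0 0 0 0.0062 0.0589 0; 0 0 0 0 0.0012 0.07 0; 0 0 0 0 -0.0056 0.0801 0; 0 0 0 0 -0.0141 0.0889 0; 0 0 0 0 -0.0239 0.0961 0; 0 0 0 0 -0.0239 0.0961 0
```

```bash
python3 - <<'E'
from h import *
C,ph=loadC(); C=C-.0008*cx(-17); 
C0,_=loadC(); c=getcmd(); 
# restore cmd to before the previous (unexecuted) plan
p0=C0+.07*cx(-17); setcmd(p0,c[1]); 
a=circ(C,-17,-107,10); rowsfor(a+[a[-1]]); saveC(C,-107)
E
```

```text
0 0 0 0 0.0047 0.0114 0; 0 0 0 0 0.008 0.0231 0; 0 0 0 0 0.0093 0.0352 0; 0 0 0 0 0.0085 0.0474 0; 0 0 0 0 0.0055 0.0593 0; 0 0 0 0 0.0005 0.0704 0; 0 0 0 0 -0.0063 0.0805 0; 0 0 0 0 -0.0148 0.0893 0; 0 0 0 0 -0.0246 0.0965 0; 0 0 0 0 -0.0246 0.0965 0
```

Request:
jog_arm(
  plan="0 0 0 0 0.0047 0.0114 0; 0 0 0 0 0.008 0.0231 0; 0 0 0 0 0.0093 0.0352 0; 0 0 0 0 0.0085 0.0474 0; 0 0 0 0 0.0055 0.0593 0; 0 0 0 0 0.0005 0.0704 0; 0 0 0 0 -0.0063 0.0805 0; 0 0 0 0 -0.0148 0.0893 0; 0 0 0 0 -0.0246 0.0965 0; 0 0 0 0 -0.0246 0.0965 0",
)

```text
time: 13.72
eef_pos: [0.5665, -0.1016, 0.1279]
tcp_rot: [0.79, 0.224, -0.464, 0.331]
contact_force: [-0.5, 0.1, 2.1]
grip_width: 0.0214
```

```bash
python3 - <<'E'
from h import *
rep(); print(read_state()["joints"])
C,ph=loadC(); f=read_state()["contact_force"]; print("radial",f@cx(ph),"tang",f@cx(ph+90))
s=cam("scene"); crop(s,"s13",225,130,345,260,5)
E
```

```text
t 13.725 meas-cmd tool [-0.0005  0.0011  0.0006] rot [0.069  0.0073 0.1291] F tool [-2.0945  0.253  -0.5194] F slope a,b,z [0.55, 0.16, 2.09] M [0.0971 0.2269 0.0554] gw 0.02135796736144652
[-0.0799  0.2432  0.3197  2.1995 -0.7636  0.3213  0.1587]
radial -0.3150844820953195 tang 0.48330014195875426
```

View pics/s13.png

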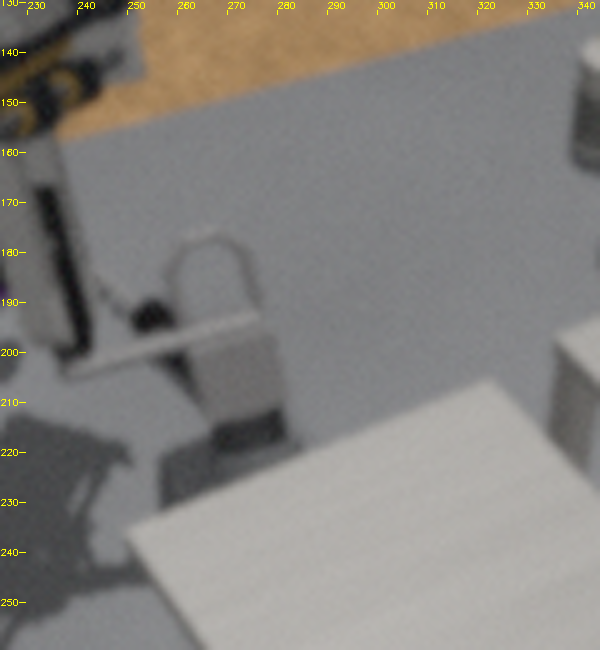

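```bash
python3 - <<'E'
from h import *
C,ph=loadC(); a=circ(C,ph,ph-50,10); rowsfor(a); saveC(C,ph-50)
E
```

```text
0 0 0 0 -0.011 0.0053 0; 0 0 0 0 -0.0227 0.0087 0; 0 0 0 0 -0.0349 0.01 0; 0 0 0 -0.0001 -0.047 0.0091 0; 0 0 0 -0.0001 -0.0589 0.0062 0
```

Request:
jog_arm(
  plan="0 0 0 0 -0.011 0.0053 0; 0 0 0 0 -0.0227 0.0087 0; 0 0 0 0 -0.0349 0.01 0; 0 0 0 -0.0001 -0.047 0.0091 0; 0 0 0 -0.0001 -0.0589 0.0062 0",
)

```text
time: 14.4
eef_pos: [0.5232, -0.0661, 0.1066]
tcp_rot: [0.79, 0.223, -0.465, 0.331]
contact_force: [-2.2, -5.4, 3.3]
grip_width: 0.0215
```

```bash
python3 - <<'E'
from h import *
rep(); print(read_state()["joints"])
C,ph=loadC(); f=read_state()["contact_force"]; print("radial",f@cx(ph),"tang",f@cx(ph+90))
a=circ(C,ph,ph-60,10); rowsfor(a); saveC(C,ph-60)
E
```

```text
t 14.4 meas-cmd tool [-0.0001  0.0005  0.0011] rot [ 0.0913 -0.0695  0.1094] F tool [-4.1696  3.2435  4.1199] F slope a,b,z [-0.89, -5.17, 4.17] M [-1.014   0.2653 -0.6703] gw 0.021549665929465053
[-0.1096  0.2008  0.2677  2.3228 -0.8501  0.2177  0.1997]
radial 2.8408553714110027 tang 4.406466129403397
0 0 0 0 -0.0111 -0.005 0; 0 0 0 0 -0.0212 -0.0118 0; 0 0 0 0 -0.03 -0.0203 0; 0 0 0 0 -0.0372 -0.0302 0; 0 0 0 0 -0.0425 -0.0412 0; 0 0 0 0 -0.0459 -0.0529 0
```

Request:
jog_arm(
  plan="0 0 0 0 -0.0111 -0.005 0; 0 0 0 0 -0.0212 -0.0118 0",
)

```text
time: 14.65
eef_pos: [0.5158, -0.0427, 0.1038]
tcp_rot: [0.79, 0.224, -0.465, 0.331]
contact_force: [-1.9, -4.5, 3.2]
grip_width: 0.0213
```

```bash
python3 - <<'E'
from h import *
C,_=loadC(); ph=-177; c=getcmd(); setcmd(C+.07*cx(ph),c[1]); saveC(C,ph)
rep(); print(read_state()["joints"])
f=read_state()["contact_force"]; print("radial",f@cx(ph),"tang",f@cx(ph+90))
E
```

```text
t 14.65 meas-cmd tool [-0.0001  0.0001  0.0011] rot [ 0.0956 -0.0744  0.0576] F tool [-3.9685  2.8425  3.31  ] F slope a,b,z [-0.56, -4.33, 3.97] M [-1.0122  0.5478 -0.6426] gw 0.021318527910318262
[-0.2387  0.191   0.3412  2.3511 -0.8686  0.1931  0.1655]
radial 0.7853159138428281 tang 4.291147296154745
```

```bash
cat >> h.py <<'E'
def circT(C,ph0,ph1,step,r,tilt=2.5,f=0,rad=.07):
    Q=R.from_rotvec(np.radians(tilt)*bb); P=C-(HT-.015)*zs
    n=max(1,int(round(abs(ph1-ph0)/step)))
    return [(P+Q.apply(C+rad*cx(ph0+(ph1-ph0)*k/n)-P),r,f) for k in range(1,n+1)]
E
python3 - <<'E'
from h import *
C,ph=loadC(); c=getcmd(); rB=R.from_rotvec(np.radians(2.5)*bb)*c[1]
a=circT(C,ph,ph-1e-6,1,rB)+circT(C,ph,ph-30,10,rB); rowsfor(a); saveC(C,ph-30)
E
```

```text
0 -1.9 -1.7 -0.003 0.0012 -0.0013 0; 0 -1.9 -1.7 -0.003 -0.0076 -0.0098 0; 0 -1.9 -1.7 -0.0029 -0.0148 -0.0196 0; 0 -1.9 -1.7 -0.0027 -0.0202 -0.0306 0
```

Request:
jog_arm(
  plan="0 -1.9 -1.7 -0.003 0.0012 -0.0013 0; 0 -1.9 -1.7 -0.003 -0.0076 -0.0098 0; 0 -1.9 -1.7 -0.0029 -0.0148 -0.0196 0; 0 -1.9 -1.7 -0.0027 -0.0202 -0.0306 0",
)

```text
time: 15.15
eef_pos: [0.5196, -0.0061, 0.1107]
tcp_rot: [0.779, 0.23, -0.483, 0.328]
contact_force: [2.4, -5.3, -2.8]
grip_width: 0.0212
```

```bash
python3 - <<'E'
from h import *
rep(); print(read_state()["joints"])
C,ph=loadC();f=read_state()["contact_force"]; print("radial",f@cx(ph),"tang",f@cx(ph+90))
c=getcmd(); a=circT(C,ph,ph-120,10,c[1]); rowsfor(a); saveC(C,ph-120)
E
```

```text
t 15.15 meas-cmd tool [0.0001 0.0001 0.0003] rot [ 0.0352 -0.0399  0.046 ] F tool [3.3675 4.3686 3.3371] F slope a,b,z [0.29, -5.48, -3.38] M [-1.2404  0.1696 -0.7239] gw 0.02121987917691435
[-0.5323  0.1962  0.5518  2.3198 -0.597   0.2494 -0.1988]
radial -2.75068362320408 tang 4.749617713812069
0 0 0 0 -0.0033 -0.0117 0; 0 0 0 0 -0.0046 -0.0239 0; 0 0 0 0 -0.0037 -0.036 0; 0 0 0 0 -0.0008 -0.0479 0; 0 0 0 0 0.0042 -0.059 0; 0 0 0 0 0.011 -0.0691 0; 0 0 0 0 0.0195 -0.0779 0; 0 0 0 0 0.0293 -0.0851 0; 0 0 0 0 0.0403 -0.0904 0; 0 0 0 0 0.052 -0.0938 0; 0 0 0 0 0.0642 -0.0951 0; 0 0 0 0 0.0763 -0.0942 0
```

Good: joint 6 is now clear of its limit and the forces are small. Continuing round.

Request:
jog_arm(
  plan="0 0 0 0 -0.0033 -0.0117 0; 0 0 0 0 -0.0046 -0.0239 0; 0 0 0 0 -0.0037 -0.036 0; 0 0 0 0 -0.0008 -0.0479 0; 0 0 0 0 0.0042 -0.059 0; 0 0 0 0 0.011 -0.0691 0; 0 0 0 0 0.0195 -0.0779 0; 0 0 0 0 0.0293 -0.0851 0; 0 0 0 0 0.0403 -0.0904 0; 0 0 0 0 0.052 -0.0938 0; 0 0 0 0 0.0642 -0.0951 0; 0 0 0 0 0.0763 -0.0942 0",
)

```text
time: 16.65
eef_pos: [0.6275, 0.0115, 0.1624]
tcp_rot: [0.778, 0.231, -0.483, 0.328]
contact_force: [-6.1, -1.7, -9.3]
grip_width: 0.0213
```

```bash
python3 - <<'E'
from h import *
rep(); print(read_state()["joints"])
C,ph=loadC();f=read_state()["contact_force"]; print("ph",ph,"radial",f@cx(ph),"tang",f@cx(ph+90))
s=cam("scene"); crop(s,"s14",225,130,345,260,5)
c=getcmd(); a=circT(C,ph,ph-150,10,c[1]); rowsfor(a); saveC(C,ph-150)
E
```

```text
t 16.65 meas-cmd tool [ 0.0003 -0.0003  0.0004] rot [-0.017  -0.0515 -0.1002] F tool [ 5.687  -5.6844  7.8514] F slope a,b,z [-9.88, -1.03, -5.26] M [-0.3575  2.7748 -0.1878] gw 0.021291881580931753
[-0.6022  0.3102  0.6403  2.0429 -0.516   0.4484 -0.3395]
ph -327 radial -8.847089276938448 tang 4.515782604909935
0 0 0 0 0.0119 0.0029 0; 0 0 0 0 0.023 0.0079 0; 0 0 0 0 0.0332 0.0147 0; 0 0 0 0 0.0419 0.0232 0; 0 0 0 0 0.0491 0.0331 0; 0 0 0 0 0.0545 0.044 0; 0 0 0 0 0.0578 0.0558 0; 0 0 0 0 0.0591 0.0679 0; 0 0 0 0 0.0582 0.0801 0; 0 0 0 0 0.0553 0.0919 0; 0 0 0 0 0.0503 0.1031 0; 0 0 0 0 0.0435 0.1132 0; 0 0 0 0 0.035 0.122 0; 0 0 0 0 0.0252 0.1291 0; 0 0 0 0 0.0142 0.1345 0
```

View pics/s14.png

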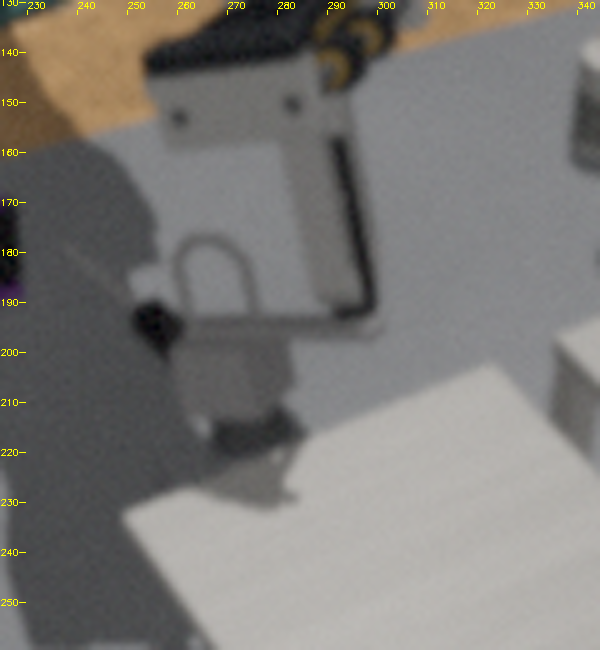

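```bash
python3 - <<'E'
from h import *
C,_=loadC(); ph=-327; c=getcmd(); p0=circT(C,ph,ph-1e-6,1,c[1])[-1][0]; setcmd(p0,c[1])
C=C-.0007*aa; a=circT(C,ph,ph-150,10,c[1]); rowsfor(a); saveC(C,ph-150)
E
```

```text
0 0 0 0 0.0114 0.0035 0; 0 0 0 0 0.0225 0.0084 0; 0 0 0 0 0.0326 0.0153 0; 0 0 0 0 0.0414 0.0237 0; 0 0 0 0 0.0486 0.0336 0; 0 0 0 0.0001 0.0539 0.0446 0; 0 0 0 0.0001 0.0573 0.0563 0; 0 0 0 0.0001 0.0586 0.0684 0; 0 0 0 0.0001 0.0577 0.0806 0; 0 0 0 0.0001 0.0548 0.0924 0; 0 0 0 0.0001 0.0498 0.1036 0; 0 0 0 0.0001 0.043 0.1137 0; 0 0 0 0.0001 0.0345 0.1225 0; 0 0 0 0.0001 0.0246 0.1297 0; 0 0 0 0.0001 0.0137 0.135 0
```

Request:
jog_arm(
  plan="0 0 0 0 0.0114 0.0035 0; 0 0 0 0 0.0225 0.0084 0; 0 0 0 0 0.0326 0.0153 0; 0 0 0 0 0.0414 0.0237 0; 0 0 0 0 0.0486 0.0336 0; 0 0 0 0 0.0539 0.0446 0; 0 0 0 0 0.0573 0.0563 0; 0 0 0 0 0.0586 0.0684 0; 0 0 0 0 0.0577 0.0806 0; 0 0 0 0 0.0548 0.0924 0; 0 0 0 0 0.0498 0.1036 0; 0 0 0 0 0.043 0.1137 0; 0 0 0 0 0.0345 0.1225 0; 0 0 0 0 0.0246 0.1297 0; 0 0 0 0 0.0137 0.135 0",
)

```text
time: 18.58
eef_pos: [0.556, -0.0977, 0.1241]
tcp_rot: [0.779, 0.23, -0.482, 0.328]
contact_force: [3.1, -1.7, 1.7]
grip_width: 0.0215
```

```bash
python3 - <<'E'
from h import *
rep(); print(read_state()["joints"])
C,ph=loadC();f=read_state()["contact_force"]; print("ph",ph,"radial",f@cx(ph),"tang",f@cx(ph+90))
s=cam("scene"); crop(s,"s15",225,160,425,310,4); t=cam("top"); crop(t,"t15",120,70,290,230,4)
E
```

```text
t 18.575 meas-cmd tool [-0.0004  0.0006  0.0006] rot [0.0508 0.0068 0.1315] F tool [-0.2578  3.7479 -1.1274] F slope a,b,z [3.35, -2.03, 0.11] M [-0.3055 -0.655  -0.3328] gw 0.021462893036579642
[-0.2467  0.2542  0.4943  2.1993 -0.7402  0.3746  0.1196]
ph -477 radial 0.28689105756943944 tang 3.9101803132989432
```

View pics/s15.png

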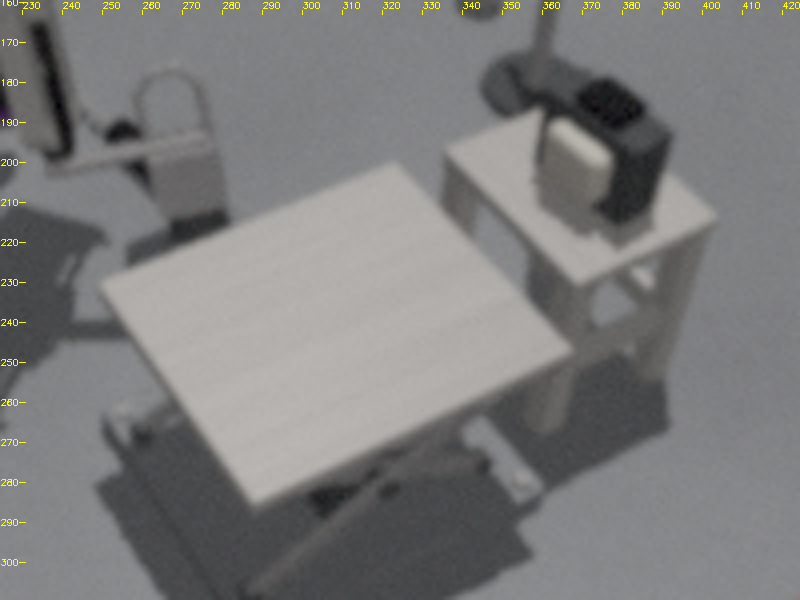

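View pics/t15.png

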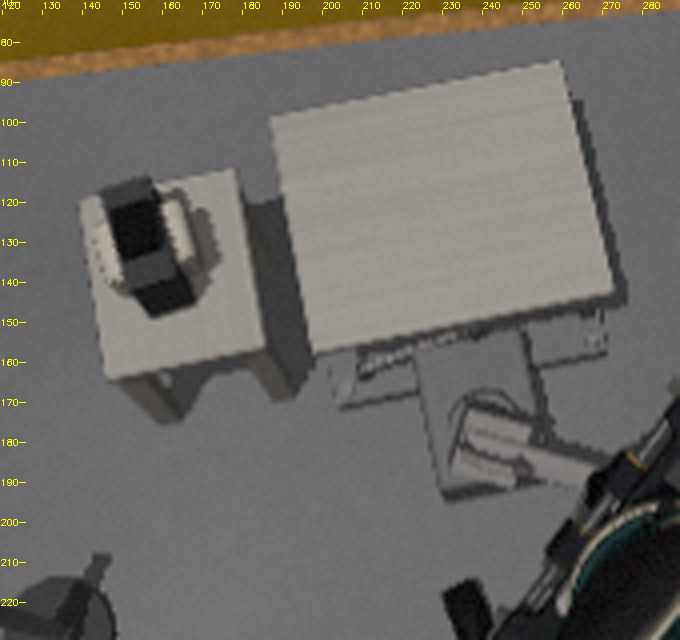

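```bash
cat >> h.py <<'E'
from scipy.ndimage import map_coordinates,gaussian_filter
def avg(n,k=4):
    ims=[]
    for _ in range(k): d=cam(n); ims.append(d["pixels"].astype(float).mean(2))
    d["g"]=gaussian_filter(np.mean(ims,0),.6); return d
def edge(g,p,q,lo=.12,hi=.88,w=3.5,n=40):
    """bright side to the left/right found automatically; returns line (pt,dir)"""
    p,q=np.array(p,float),np.array(q,float); d=(q-p)/np.linalg.norm(q-p); nn=np.array([-d[1],d[0]])
    ts=np.linspace(lo,hi,n); s=np.arange(-w,w+.01,.1); pts=[]
    prof=[]
    for t in ts:
        b=p+(q-p)*t; X=b[0]+nn[0]*s; Y=b[1]+nn[1]*s
        prof.append(map_coordinates(g,[Y,X],order=3))
    prof=np.array(prof); gr=np.gradient(prof,axis=1); sg=np.sign(gr[:,10:-10].mean())
    for t,gx in zip(ts,gr*sg):
        k=gx.argmax(); 
        if gx[k]>.5 and 2<k<len(s)-3: 
            wd=slice(max(0,k-8),k+9); m=(np.clip(gx[wd],0,None)*s[wd]).sum()/np.clip(gx[wd],0,None).sum()
            pts.append(p+(q-p)*t+nn*m)
    pts=np.array(pts,np.float32); vx,vy,x0,y0=cv2.fitLine(pts,cv2.DIST_HUBER,0,.01,.01).ravel()
    return np.array([x0,y0]),np.array([vx,vy])
def isect(a,b):
    t=np.linalg.solve(np.array([a[1],-b[1]]).T,b[0]-a[0]); return a[0]+a[1]*t[0]
def quad(d,c):
    for _ in range(2):
        E=[edge(d["g"],c[i],c[(i+1)%len(c)]) for i in range(len(c))]
        c=[isect(E[i-1],E[i]) for i in range(len(c))]
    return np.array(c)
E
cat > level.py <<'E'
from h import *
np.set_printoptions(precision=4,suppress=True)
import sys
def level(z0,save=True):
    t,s=avg("top"),avg("scene")
    # platform corners predicted from start geometry raised to z0
    ctr=np.array([.7445,-.0163]); y=np.radians(5.8); X=np.array([np.cos(y),np.sin(y)]);Y=np.array([-X[1],X[0]])
    cs=[np.r_[ctr+i*.08*X+j*.095*Y,z0] for i,j in((1,1),(1,-1),(-1,-1),(-1,1))]
    tq=quad(t,[proj(t,c) for c in cs]); sq=quad(s,[proj(s,c) for c in cs])
    W=[tri(t,a,s,b) for a,b in zip(tq,sq)]
    print("plat px",np.round(tq,1).tolist(),np.round(sq,1).tolist())
    for w in W: print("  ",*w)
    P=np.array([w[0] for w in W])
    # deck: corners a(far left) b(far right) c(near right) d(near left)
    dt=[(139.8,119.7),(178.3,111.9),(185.8,156.5),(146.8,164.2)]; ds=[(403.5,214.1),(369.2,230.8),(336.2,197)]
    lt=[edge(t["g"],dt[0],dt[3],.1,.9),edge(t["g"],dt[1],dt[0],.1,.4),edge(t["g"],dt[1],dt[2]),edge(t["g"],dt[2],dt[3])]
    b=isect(lt[1],lt[2]); c=isect(lt[2],lt[3]); 
    e1=edge(s["g"],ds[0],ds[1],.1,.9); e2=edge(s["g"],ds[1],ds[2]); e3=edge(s["g"],ds[2],(357,187.5),.1,.8)
    bs=isect(e1,e2); c2=isect(e2,e3)
    D=[tri(t,b,s,bs),tri(t,c,s,c2)]
    print("deck px",b,c,bs,c2); [print("  ",*w) for w in D]
    print("plat z",P[:,2].mean(),"near-deck corners",P[[0,3],2].mean(),"deck z",np.mean([w[0][2] for w in D]))
level(float(sys.argv[1]))
E
python3 level.py .131
```

```text
plat px [[186.8000030517578, 98.9000015258789], [259.5, 84.5999984741211], [273.3999938964844, 142.5], [197.60000610351562, 157.8000030517578]] [[368.6000061035156, 247.1999969482422], [287.70001220703125, 286.0], [248.60000610351562, 229.8000030517578], [323.5, 200.0]]
   [0.8145 0.0863 0.1306] 0.001668867303945048
   [ 0.8326 -0.1026  0.1297] 0.00020638724281866544
   [ 0.6729 -0.1179  0.1321] 0.0003905964746394395
   [0.6556 0.0707 0.1312] 0.0008036232626923956
deck px [178.186 111.595] [185.8203 156.3651] [368.6343 230.8185] [335.1631 196.8829]
   [0.7801 0.109  0.1353] 0.0005454386880369442
   [0.6612 0.0979 0.1353] 7.434308476509592e-06
plat z 0.1309014753838278 near-deck corners 0.13089309692225598 deck z 0.13529839900177762
```

```bash
python3 - <<'E'
from h import *
C,ph=loadC(); c=getcmd(); a=circT(C,ph,ph-96,9.6,c[1]); rowsfor(a+[a[-1]]); saveC(C,ph-96)
E
```

```text
0 0 0 0 -0.0113 0.0033 0; 0 0 0 0 -0.0229 0.0046 0; 0 0 0 0 -0.0346 0.004 0; 0 0 0 0 -0.0461 0.0015 0; 0 0 0 0 -0.0569 -0.003 0; 0 0 0 0 -0.0669 -0.0091 0; 0 0 0 0 -0.0756 -0.0169 0; 0 0 0 0 -0.083 -0.026 0; 0 0 0 0 -0.0888 -0.0362 0; 0 0 0 0 -0.0927 -0.0472 0; 0 0 0 0 -0.0927 -0.0472 0
```

Request:
jog_arm(
  plan="0 0 0 0 -0.0113 0.0033 0; 0 0 0 0 -0.0229 0.0046 0; 0 0 0 0 -0.0346 0.004 0; 0 0 0 0 -0.0461 0.0015 0; 0 0 0 0 -0.0569 -0.003 0; 0 0 0 0 -0.0669 -0.0091 0",
)

```text
time: 19.82
eef_pos: [0.5161, -0.044, 0.1073]
tcp_rot: [0.779, 0.231, -0.482, 0.328]
contact_force: [4.9, -3.2, -0.2]
grip_width: 0.0215
```

```bash
python3 - <<'E'
from h import *
print(read_state()["joints"],read_state()["contact_force"])
c=getcmd();p0=None
C,_=loadC(); ph=-477-57.6
p=circT(C,ph,ph-1e-6,1,c[1])[-1][0]; setcmd(p,c[1]); rep()
a=circT(C,ph,-573,9.6,c[1]); rowsfor(a+[a[-1]])
E
```

```text
[-0.37514683  0.2002572   0.49147026  2.31944248 -0.71668872  0.26712999
  0.0101758 ] [ 4.86043232 -3.24742315 -0.23834278]
t 19.825 meas-cmd tool [-0.     -0.0007 -0.0004] rot [-0.0016  0.0048  0.0006] F tool [ 2.1553  5.4195 -0.4578] F slope a,b,z [3.87, -3.72, -2.33] M [-0.8269 -0.6895 -0.6125] gw 0.021511562418352795
0 0 0 0 -0.0088 -0.0077 0; 0 0 0 0 -0.0162 -0.0169 0; 0 0 0 0 -0.0219 -0.0271 0; 0 0 0 0 -0.0259 -0.0381 0; 0 0 0 0 -0.0259 -0.0381 0
```

Request:
jog_arm(
  plan="0 0 0 0 -0.0088 -0.0077 0; 0 0 0 0 -0.0162 -0.0169 0; 0 0 0 0 -0.0219 -0.0271 0; 0 0 0 0 -0.0259 -0.0381 0; 0 0 0 0 -0.0259 -0.0381 0",
)

```text
time: 20.45
eef_pos: [0.5225, 0.0019, 0.1125]
tcp_rot: [0.779, 0.231, -0.482, 0.329]
contact_force: [7.1, -5.4, -3.2]
grip_width: 0.0214
```

```bash
python3 - <<'E'
from h import *
rep(); print(read_state()["joints"])
E
python3 level.py .135
```

```text
t 20.45 meas-cmd tool [-0.     -0.0002 -0.0014] rot [-0.0874  0.0541  0.0549] F tool [5.7219 7.4845 0.7154] F slope a,b,z [4.22, -6.04, -5.91] M [-1.2061 -0.8711 -0.6042] gw 0.02141888447326817
[-0.5817  0.1999  0.585   2.3148 -0.5919  0.2524 -0.2206]
plat px [[186.60000610351562, 98.19999694824219], [259.6000061035156, 83.69999694824219], [273.3999938964844, 142.0], [197.1999969482422, 157.39999389648438]] [[368.8999938964844, 245.89999389648438], [287.79998779296875, 284.70001220703125], [248.60000610351562, 228.39999389648438], [323.70001220703125, 198.5]]
   [0.8146 0.0862 0.1347] 0.001843356353837571
   [ 0.8328 -0.1026  0.1343] 0.00023050579801722605
   [ 0.6729 -0.1179  0.1364] 0.0002861354706584618
   [0.6556 0.0708 0.1356] 0.0008436471123629471
deck px [178.2282 111.5849] [185.8073 156.3295] [368.6298 230.8361] [335.3197 196.9626]
   [0.7801 0.1089 0.1353] 0.0006159895739503657
   [0.6614 0.0981 0.1352] 0.00024320658110673108
plat z 0.13526402103714288 near-deck corners 0.13516089645187185 deck z 0.13521171711971358
```

```bash
python3 - <<'E'
from h import *
C,_=loadC(); ph=-573; c=getcmd()
p=circT(C,ph,ph+3,3,c[1])[-1][0]
rowsfor([(p,c[1],0),(p,c[1],0),(p+.003*zs,c[1],0),(p+.006*zs,c[1],0),(p+.006*zs,c[1],0)])
E
```

```text
0 0 0 0 0.0011 0.0035 0; 0 0 0 0 0.0011 0.0035 0; 0 0 0 -0.003 0.001 0.0036 0; 0 0 0 -0.006 0.0009 0.0037 0; 0 0 0 -0.006 0.0009 0.0037 0
```

Request:
jog_arm(
  plan="0 0 0 0 0.0011 0.0035 0; 0 0 0 0 0.0011 0.0035 0; 0 0 0 -0.003 0.001 0.0036 0; 0 0 0 -0.006 0.0009 0.0037 0; 0 0 0 -0.006 0.0009 0.0037 0",
)

```text
time: 21.48
eef_pos: [0.5178, -0.0017, 0.1169]
tcp_rot: [0.779, 0.231, -0.482, 0.328]
contact_force: [5.5, -1.7, -1.7]
grip_width: 0.0215
```

```bash
python3 - <<'E'
from h import *
rep(); print(read_state()["joints"])
f=read_state()["contact_force"]; ph=-570; print("radial",f@cx(ph),"tang",f@cx(ph+90))
E
```

```text
t 21.475 meas-cmd tool [-0.0002 -0.0005 -0.0011] rot [-0.0778  0.0646  0.0015] F tool [ 3.8191  4.44   -1.4987] F slope a,b,z [3.91, -2.3, -3.99] M [-0.3893 -0.526  -0.1033] gw 0.02149283007024328
[-0.5962  0.1819  0.6079  2.3213 -0.5643  0.2622 -0.2375]
radial -4.537514740397883 tang 0.03387618918492341
```

```bash
python3 - <<'E'
from h import *
c=getcmd(); p=c[0]-.001*cx(-570)
rowsfor([(p+k*zs,c[1],0) for k in(0,.004,.009,.014,.019,.024,.03,.04,.055,.07,.07)])
E
```

```text
0 0 0 0 0.001 -0.0003 0; 0 0 0 -0.004 0.0008 -0.0002 0; 0 0 0 -0.009 0.0007 0 0; 0 0 0 -0.014 0.0005 0.0002 0; 0 0 0 -0.019 0.0004 0.0003 0; 0 0 0 -0.024 0.0002 0.0005 0; 0 0 0 -0.03 0.0001 0.0007 0; 0 0 0 -0.04 -0.0002 0.001 0; 0 0 0 -0.055 -0.0007 0.0015 0; 0 0 0 -0.07 -0.0011 0.002 0; 0 0 0 -0.07 -0.0011 0.002 0
```

Request:
jog_arm(
  plan="0 0 0 0 0.001 -0.0003 0; 0 0 0 -0.004 0.0008 -0.0002 0; 0 0 0 -0.009 0.0007 0 0; 0 0 0 -0.014 0.0005 0.0002 0; 0 0 0 -0.019 0.0004 0.0003 0; 0 0 0 -0.024 0.0002 0.0005 0; 0 0 0 -0.03 0.0001 0.0007 0; 0 0 0 -0.04 -0.0002 0.001 0; 0 0 0 -0.055 -0.0007 0.0015 0; 0 0 0 -0.07 -0.0011 0.002 0; 0 0 0 -0.07 -0.0011 0.002 0",
)

```text
time: 22.85
eef_pos: [0.4853, -0.0062, 0.1793]
tcp_rot: [0.779, 0.231, -0.482, 0.327]
contact_force: [-0.2, -0.1, -2.2]
grip_width: 0.0216
```

```bash
python3 - <<'E'
from h import *
rep(); print(read_state()["joints"])
s=cam("scene"); crop(s,"s16",205,110,345,240,4.5)
t=cam("top"); crop(t,"t16",160,140,300,260,4.5)
E
python3 level.py .135
```

```text
t 22.85 meas-cmd tool [-0.0007 -0.0004 -0.0002] rot [ 0.0319  0.1133 -0.0344] F tool [ 1.8876 -0.6688  0.9146] F slope a,b,z [-1.21, -0.12, -1.84] M [-0.0399  0.8447  0.0031] gw 0.021574882208352825
[-0.8429 -0.0669  0.8019  2.335   0.0414  0.4086 -0.8023]
plat px [[186.60000610351562, 98.0999984741211], [259.6000061035156, 83.5999984741211], [273.3999938964844, 141.89999389648438], [197.1999969482422, 157.39999389648438]] [[368.8999938964844, 245.89999389648438], [287.8999938964844, 284.6000061035156], [248.5, 228.39999389648438], [323.6000061035156, 198.5]]
   [0.8146 0.0861 0.1349] 0.001769302878073936
   [ 0.8328 -0.1026  0.1345] 0.00020680557964464065
   [ 0.673  -0.1179  0.1363] 0.00046002114379809026
   [0.6555 0.0708 0.1357] 0.0007160118001410986
deck px [178.2292 111.5685] [185.8042 156.3355] [368.5921 230.7878] [335.3188 196.9132]
   [0.7801 0.1089 0.1354] 0.0005529817337629287
   [0.6613 0.0981 0.1353] 0.00026220617071611975
plat z 0.13534912322268333 near-deck corners 0.13528847232737676 deck z 0.13534119923700696
```

View pics/s16.png

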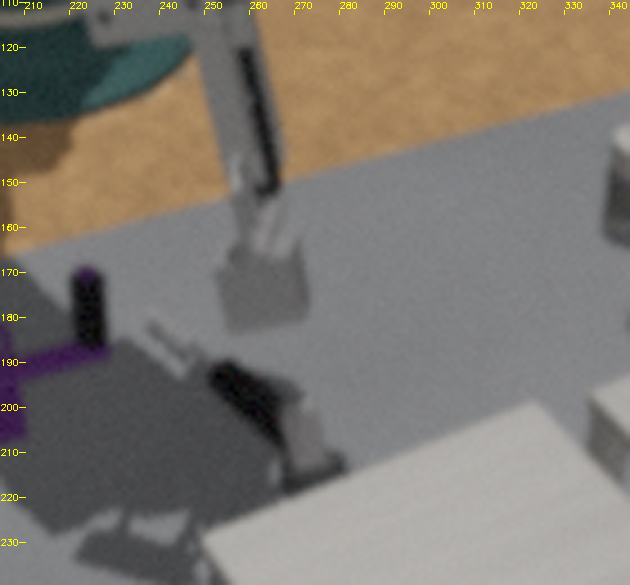

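View pics/t16.png

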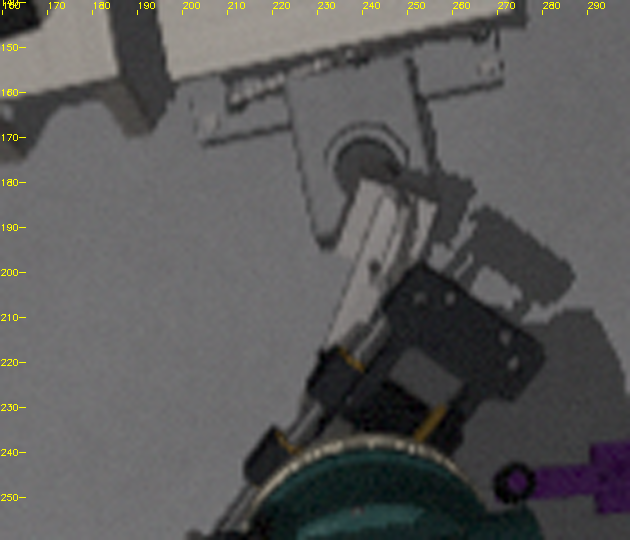

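```bash
python3 - <<'E'
from h import *
np.set_printoptions(precision=1,suppress=True)
p,r=meas(); t=cam("top"); s=cam("scene")
for rel in(102,105,108,111):
    o,X,Y,Z,f=crankpts(p,r,rel=rel); print(rel,"bar edges",[proj(t,f(x,y,.042)) for x,y in((-.018,.009),(-.018,-.009),(.05,.009),(.05,-.009))],"hub",[proj(t,f(.02*i,.02*j,.036)) for i,j in((-1,1),(-1,-1))],"loop",proj(t,f(0,0,.085)))
    print("   scene hublow",[proj(s,f(.02*i,.02*j,0)) for i,j in((-1,1),(-1,-1),(1,-1))])
crop(t,"t17",222,170,262,222,11)
E
```

```text
102 bar edges [array([255.2, 186.4]), array([247.8, 183.2]), array([242.4, 213.5]), array([235.1, 210.5])] hub [array([259.7, 187. ]), array([243.4, 179.9])] loop [249.7 197. ]
   scene hublow [array([252.3, 185. ]), array([269.3, 182.3]), array([271.9, 176.4])]
105 bar edges [array([253.3, 185.5]), array([245.8, 182.7]), array([242.1, 213.2]), array([234.6, 210.5])] hub [array([258. , 185.7]), array([241.3, 179.5])] loop [248.1 196.4]
   scene hublow [array([254.2, 184.8]), array([271.3, 181.8]), array([273.1, 176.1])]
108 bar edges [array([251.5, 184.6]), array([243.7, 182.2]), array([241.7, 212.8]), array([234.1, 210.5])] hub [array([256.2, 184.6]), array([239.1, 179.3])] loop [246.4 195.9]
   scene hublow [array([256.1, 184.6]), array([273.4, 181.3]), array([274.2, 175.7])]
111 bar edges [array([249.5, 183.8]), array([241.7, 181.8]), array([241.3, 212.5]), array([233.5, 210.6])] hub [array([254.3, 183.6]), array([236.9, 179.1])] loop [244.8 195.4]
   scene hublow [array([258.1, 184.3]), array([275.5, 180.7]), array([275.3, 175.4])]
```

View pics/t17.png

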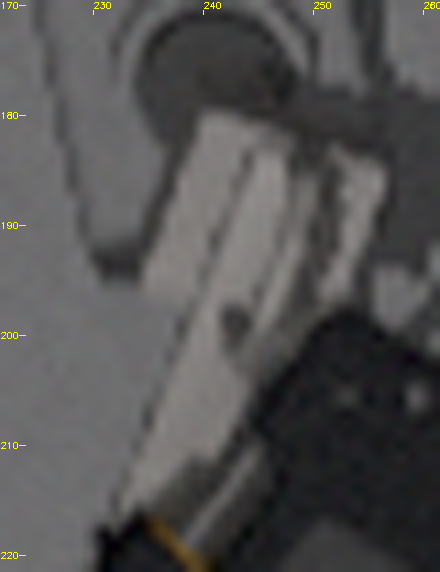

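```bash
cat >> h.py <<'E'
HOOK=np.array([.4836,.2825,.18]); U=np.array([.945,-.328,0]); U/=np.linalg.norm(U)
HA=np.degrees(np.arctan2(U[1],U[0]))-90; XH=np.array([np.cos(np.radians(HA)),np.sin(np.radians(HA)),0])
def hang_tcp(hx,lz): # hub axis at hook x=hx, loop underside lz above bar centre
    return HOOK+hx*U+np.array([0,0,lz-.079+HT])+.07*XH
def hang_R(rel=108):
    a=np.radians(HA-rel+180); return toolR([0,0,-1],[np.cos(a),np.sin(a),0])
E
python3 - <<'E'
from h import *
c=getcmd(); RH=hang_R(); tg=hang_tcp(-.072,.065); print(HA,c[0],tg,np.degrees((c[1].inv()*RH).as_rotvec()))
m=np.array([.42,.08,.27]); dr=(c[1].inv()*RH).as_rotvec(); rm=c[1]*R.from_rotvec(dr*.5)
n1=n2=max(6,int(np.ceil(np.degrees(np.linalg.norm(dr))/2/7)))
a=interp(c[0],c[1],m,rm,n1,0)+interp(m,rm,tg,RH,n2,0); rowsfor(a+[a[-1]]*2); print(len(a)+2)
E
```

```text
-109.14137379039995 [ 0.48566837 -0.0065472   0.1787835 ] [0.3926277  0.23997895 0.2189    ] [-93.33465061  -0.21258316 -28.60340805]
-6.7 0 -2 -0.0152 -0.011 -0.0076 0; -13.3 0 -4.1 -0.0305 -0.0219 -0.0152 0; -20 0 -6.1 -0.0457 -0.0329 -0.0228 0; -26.7 -0.1 -8.2 -0.061 -0.0439 -0.0304 0; -33.3 -0.1 -10.2 -0.0762 -0.0549 -0.038 0; -40 -0.1 -12.3 -0.0915 -0.0658 -0.0456 0; -46.7 -0.1 -14.3 -0.1067 -0.0768 -0.0532 0; -53.3 -0.1 -16.3 -0.1008 -0.0971 -0.0653 0; -60 -0.1 -18.4 -0.0949 -0.1173 -0.0774 0; -66.7 -0.2 -20.4 -0.089 -0.1376 -0.0895 0; -73.3 -0.2 -22.5 -0.0831 -0.1578 -0.1016 0; -80 -0.2 -24.5 -0.0772 -0.1781 -0.1137 0; -86.7 -0.2 -26.6 -0.0713 -0.1983 -0.1257 0; -93.3 -0.2 -28.6 -0.0654 -0.2186 -0.1378 0; -93.3 -0.2 -28.6 -0.0654 -0.2186 -0.1378 0; -93.3 -0.2 -28.6 -0.0654 -0.2186 -0.1378 0
16
```

```bash
python3 - <<'E'
from h import *
RH=hang_R(); tg=hang_tcp(-.072,.135)
c=getcmd(); setcmd(np.array([ 0.48566837,-0.0065472,0.1787835]),R.from_quat(c[1].as_quat()))
# restore previous orientation: undo
r0=c[1]*R.from_rotvec(np.radians([-93.3,-.2,-28.6])).inv(); setcmd([0.48566837,-0.0065472,0.1787835],r0); rep()
m=np.array([.42,.08,.29]); dr=(r0.inv()*RH).as_rotvec(); rm=r0*R.from_rotvec(dr*.5)
a=interp(getcmd()[0],r0,m,rm,8,0)+interp(m,rm,tg,RH,8,0); rowsfor(a+[a[-1]]*2)
E
```

```text
t 23.45 meas-cmd tool [ 0.     -0.0001  0.0001] rot [ 0.0004 -0.0123 -0.0023] F tool [ 2.224  -0.3908  0.764 ] F slope a,b,z [-0.93, -0.22, -2.19] M [-0.0813  0.8916 -0.0215] gw 0.02170881010151436
-5.8 0 -1.8 -0.0156 -0.0089 -0.0075 0; -11.7 0 -3.6 -0.0312 -0.0178 -0.0149 0; -17.5 0 -5.4 -0.0468 -0.0266 -0.0224 0; -23.3 -0.1 -7.2 -0.0624 -0.0355 -0.0298 0; -29.2 -0.1 -8.9 -0.078 -0.0444 -0.0373 0; -35 -0.1 -10.7 -0.0936 -0.0533 -0.0447 0; -40.8 -0.1 -12.5 -0.1092 -0.0622 -0.0522 0; -46.7 -0.1 -14.3 -0.1248 -0.0711 -0.0596 0; -52.5 -0.1 -16.1 -0.1253 -0.087 -0.0722 0; -58.3 -0.1 -17.9 -0.1257 -0.1029 -0.0848 0; -64.2 -0.1 -19.7 -0.1262 -0.1188 -0.0973 0; -70 -0.2 -21.5 -0.1267 -0.1347 -0.1099 0; -75.8 -0.2 -23.2 -0.1272 -0.1506 -0.1225 0; -81.7 -0.2 -25 -0.1276 -0.1666 -0.135 0; -87.5 -0.2 -26.8 -0.1281 -0.1825 -0.1476 0; -93.3 -0.2 -28.6 -0.1286 -0.1984 -0.1602 0; -93.3 -0.2 -28.6 -0.1286 -0.1984 -0.1602 0; -93.3 -0.2 -28.6 -0.1286 -0.1984 -0.1602 0
```

Request:
jog_arm(
  plan="-5.8 0 -1.8 -0.0156 -0.0089 -0.0075 0; -11.7 0 -3.6 -0.0312 -0.0178 -0.0149 0; -17.5 0 -5.4 -0.0468 -0.0266 -0.0224 0; -23.3 -0.1 -7.2 -0.0624 -0.0355 -0.0298 0; -29.2 -0.1 -8.9 -0.078 -0.0444 -0.0373 0; -35 -0.1 -10.7 -0.0936 -0.0533 -0.0447 0; -40.8 -0.1 -12.5 -0.1092 -0.0622 -0.0522 0; -46.7 -0.1 -14.3 -0.1248 -0.0711 -0.0596 0; -52.5 -0.1 -16.1 -0.1253 -0.087 -0.0722 0; -58.3 -0.1 -17.9 -0.1257 -0.1029 -0.0848 0; -64.2 -0.1 -19.7 -0.1262 -0.1188 -0.0973 0; -70 -0.2 -21.5 -0.1267 -0.1347 -0.1099 0; -75.8 -0.2 -23.2 -0.1272 -0.1506 -0.1225 0; -81.7 -0.2 -25 -0.1276 -0.1666 -0.135 0; -87.5 -0.2 -26.8 -0.1281 -0.1825 -0.1476 0; -93.3 -0.2 -28.6 -0.1286 -0.1984 -0.1602 0; -93.3 -0.2 -28.6 -0.1286 -0.1984 -0.1602 0; -93.3 -0.2 -28.6 -0.1286 -0.1984 -0.1602 0",
)

```text
time: 25.7
eef_pos: [0.3927, 0.2395, 0.2889]
tcp_rot: [0.226, 0.67, -0.226, 0.67]
contact_force: [0.2, -0.6, -3.4]
grip_width: 0.0211
```

```bash
python3 - <<'E'
from h import *
rep(); print(read_state()["joints"])
np.set_printoptions(precision=1,suppress=True)
s=cam("scene"); crop(s,"s18",290,30,430,180,4)
t=cam("top"); crop(t,"t18",60,180,200,320,4)
p,r=meas(); o,X,Y,Z,f=crankpts(p,r,rel=108)
for d in(t,s): print("hublow",[proj(d,f(.02*i,.02*j,0)) for i,j in((1,1),(-1,1),(-1,-1),(1,-1))],"hubtop",[proj(d,f(.02*i,.02*j,.036)) for i,j in((1,1),(-1,1),(-1,-1),(1,-1))],"loop",proj(d,f(0,0,.082)),"barend",proj(d,f(-.018,0,.042)))
E
```

```text
t 25.7 meas-cmd tool [ 0.0001 -0.0004  0.0003] rot [ 0.101  -0.008   0.0105] F tool [ 3.3621 -0.325   0.5139] F slope a,b,z [-1.44, -0.59, -3.04] M [-0.1194  0.0535 -0.0177] gw 0.02113504719537052
[-1.2929  0.0299  0.7     1.9147 -0.0208  1.2037  0.3346]
hublow [array([ 98.2, 261.2]), array([ 80.3, 256.5]), array([ 74.7, 275.6]), array([ 92.7, 280.5])] hubtop [array([ 90.9, 260.9]), array([ 72.2, 256. ]), array([ 66.3, 276.1]), array([ 85.1, 281.2])] loop [ 67.4 268.7] barend [ 68.7 266.3]
hublow [array([353.6,  94.8]), array([368.4,  94.2]), array([364.6,  87. ]), array([350.2,  87.5])] hubtop [array([355.3,  82.4]), array([370.4,  81.9]), array([366.4,  74.9]), array([351.7,  75.4])] loop [363.2  62.2] barend [367.9  76.3]
```

View pics/s18.png

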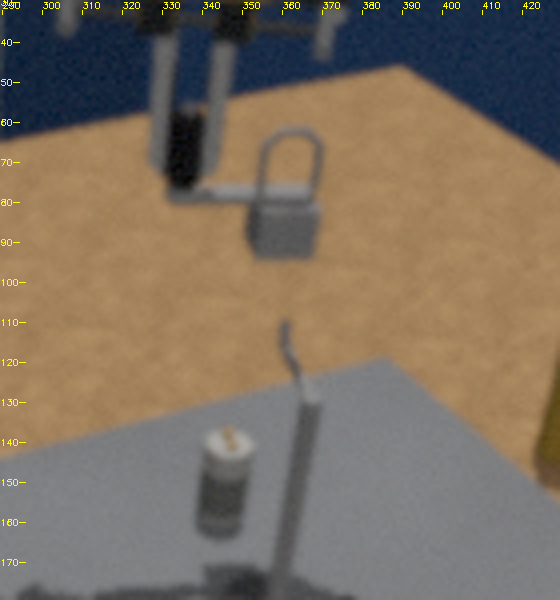

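View pics/t18.png

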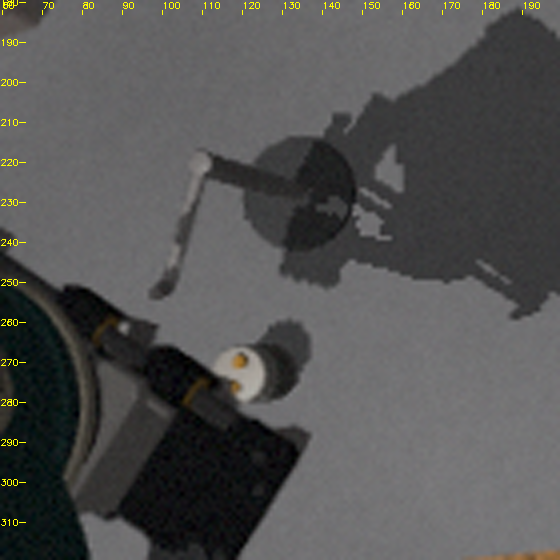

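Request:
jog_arm(
  plan="0 0 0 0.015 0 0 0; 0 0 0 0.035 0 0 0; 0 0 0 0.055 0 0 0; 0 0 0 0.075 0 0 0; 0 0 0 0.095 0 0 0; 0 0 0 0.105 0 0 0; 0 0 0 0.111 0 0 0; 0 0 0 0.111 0 0 0; 0 0 0 0.111 0 0 0",
)

```text
time: 26.92
eef_pos: [0.3927, 0.2403, 0.1784]
tcp_rot: [0.226, 0.67, -0.225, 0.67]
contact_force: [-0.2, 1.4, -2.1]
grip_width: 0.0213
```

```bash
python3 - <<'E'
from h import *
adv(.111)
rep(); print(read_state()["joints"])
np.set_printoptions(precision=1,suppress=True)
s=cam("scene"); crop(s,"s19",310,70,410,180,5.4)
p,r=meas(); o,X,Y,Z,f=crankpts(p,r,rel=108); d=s
print("hublow",[proj(d,f(.02*i,.02*j,0)) for i,j in((1,1),(-1,1),(-1,-1),(1,-1))],"loop",proj(d,f(0,0,.079)),"arm top",proj(d,f(0,0,.042)),"hooktip",proj(s,HOOK-.04*U+[0,0,.016]),"bar end",proj(s,HOOK-.032*U),"seat",proj(s,HOOK))
print(o, (o+[0,0,.079]-HOOK))
c=getcmd(); a=[(c[0]+k*U,c[1],0) for k in(.01,.02,.03,.04,.05,.06,.07,.072,.072)]; rowsfor(a,upd=False)
E
```

```text
t 26.925 meas-cmd tool [-0.0005  0.0002 -0.0001] rot [0.0033 0.0004 0.051 ] F tool [ 2.0805  0.9774 -1.0342] F slope a,b,z [-1.06, 1.42, -1.79] M [-0.185   0.0419  0.0131] gw 0.021342571410147552
[-1.2444  0.1809  0.7007  2.0555 -0.1437  0.9511  0.4539]
hublow [array([349. , 129.8]), array([362.9, 129.1]), array([359.5, 121.5]), array([345.9, 122. ])] loop [357.9 101.1] arm top [356.2 112.8] hooktip [360.3 110. ] bar end [360.2 116.7] seat [363.2 123.1]
[0.4 0.3 0.1] [-0.1  0.   0. ]
0 0 0 0 0.0031 0.0095 0; 0 0 0 0 0.0062 0.019 0; 0 0 0 0 0.0093 0.0285 0; 0 0 0 0 0.0124 0.038 0; 0 0 0 0 0.0155 0.0475 0; 0 0 0 0 0.0186 0.0571 0; 0 0 0 0 0.0217 0.0666 0; 0 0 0 0 0.0223 0.0685 0; 0 0 0 0 0.0223 0.0685 0
```

View pics/s19.png

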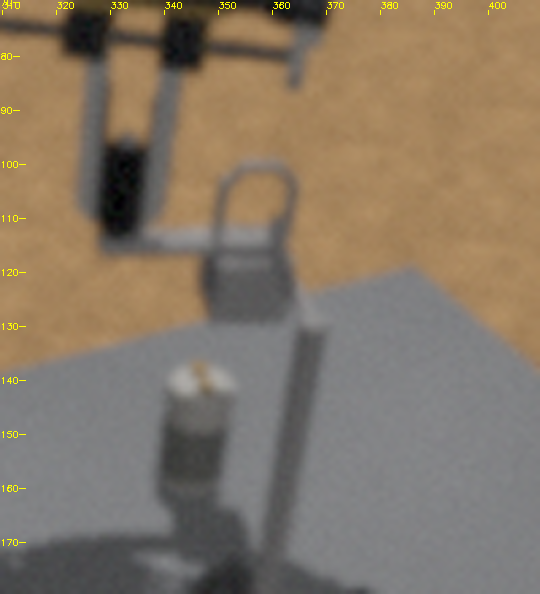

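Request:
jog_arm(
  plan="0 0 0 0 0.0025 0.0076 0; 0 0 0 0 0.005 0.0152 0; 0 0 0 0 0.0075 0.0228 0; 0 0 0 0 0.01 0.0304 0; 0 0 0 0 0.0124 0.038 0; 0 0 0 0 0.0139 0.0428 0; 0 0 0 0 0.0139 0.0428 0",
)

```text
time: 27.85
eef_pos: [0.4352, 0.2251, 0.1779]
tcp_rot: [0.226, 0.67, -0.225, 0.67]
contact_force: [-0.1, -0.0, -1.4]
grip_width: 0.0212
```

```bash
python3 - <<'E'
from h import *
adv(0,.0139,.0428)
rep()
np.set_printoptions(precision=1,suppress=True)
s=cam("scene"); crop(s,"s20",320,80,400,160,7)
t=cam("top"); crop(t,"t20",70,190,150,290,5.5)
c=getcmd(); print((c[0]-.07*XH-HOOK)@U)
E
```

```text
t 27.85 meas-cmd tool [ 0.     -0.      0.0002] rot [ 0.025  -0.0074 -0.0072] F tool [ 1.4143 -0.0732 -0.0772] F slope a,b,z [-0.76, -0.0, -1.2] M [-0.1025 -0.008   0.0126] gw 0.02115736419544613
-0.027015825042945075
```

View pics/s20.png

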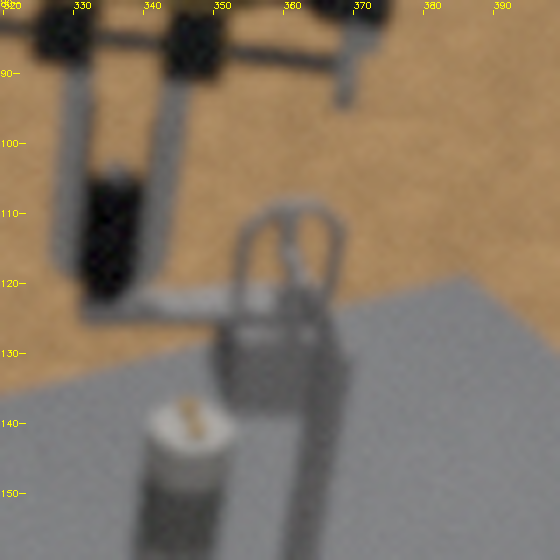

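View pics/t20.png

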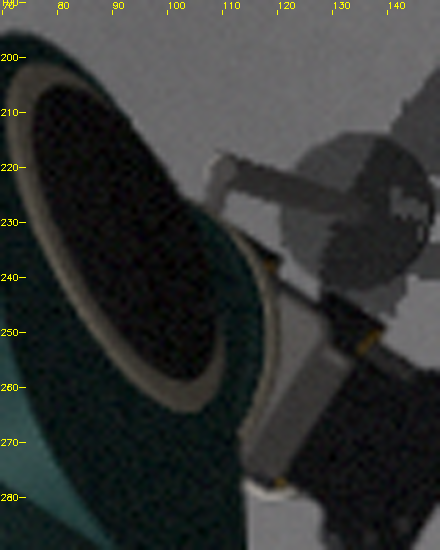

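Request:
jog_arm(
  plan="0 0 0 0 0.0025 0.0076 0; 0 0 0 0 0.005 0.0152 0; 0 0 0 0 0.007 0.0215 0; 0 0 0 0 0.0083 0.0257 0; 0 0 0 0 0.0083 0.0257 0; 0 0 0 0.005 0.0083 0.0257 0; 0 0 0 0.01 0.0083 0.0257 0; 0 0 0 0.014 0.0083 0.0257 0; 0 0 0 0.014 0.0083 0.0257 0",
)

```text
time: 29.08
eef_pos: [0.4602, 0.2164, 0.1636]
tcp_rot: [0.225, 0.67, -0.225, 0.67]
contact_force: [-0.0, 0.5, -2.0]
grip_width: 0.0213
```

```bash
python3 - <<'E'
from h import *
adv(.014,.0083,.0257)
rep()
s=cam("scene"); crop(s,"s21",320,80,400,160,7)
E
```

```text
t 29.075 meas-cmd tool [ 0.0003 -0.0002 -0.0003] rot [-0.0051  0.0102 -0.0326] F tool [ 2.0016  0.3969 -0.344 ] F slope a,b,z [-0.92, 0.53, -1.78] M [-0.1238  0.0739 -0.0305] gw 0.02129337207479243
```

View pics/s21.png

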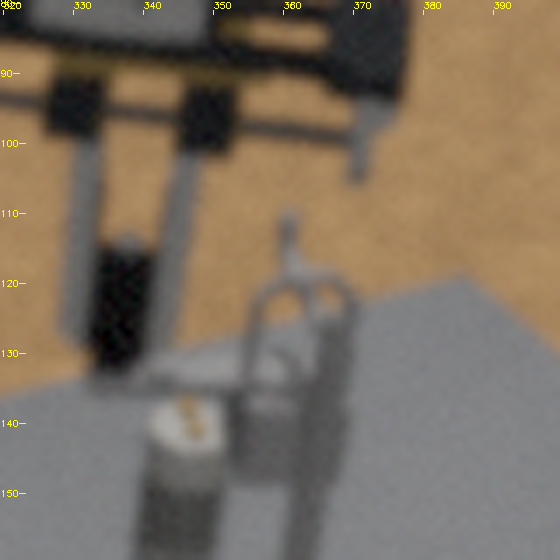

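Request:
jog_arm(
  plan="0 0 0 0.003 0 0 0; 0 0 0 0.005 0 0 0; 0 0 0 0.006 0 0 0; 0 0 0 0.007 0 0 0; 0 0 0 0.007 0 0 0",
)

```text
time: 29.75
eef_pos: [0.4609, 0.2167, 0.1573]
tcp_rot: [0.226, 0.67, -0.225, 0.67]
contact_force: [-0.5, 0.9, 6.4]
grip_width: 0.0213
```

```bash
python3 - <<'E'
from h import *
adv(.007)
rep()
E
```

```text
t 29.75 meas-cmd tool [-0.0004  0.0005 -0.    ] rot [-0.0029 -0.0101  0.0716] F tool [-6.4007  0.4434 -0.9733] F slope a,b,z [2.64, 0.99, 5.84] M [ 0.4913 -0.0813  0.0783] gw 0.021313873113405563
```

```bash
python3 - <<'E'
from h import *
c=getcmd(); P=HOOK+[0,0,.004]; p0=c[0]+[0,0,.001]
T=[(p0,c[1],0)]
for k in(2.5,5,7.5,10):
    Q=R.from_rotvec(np.radians(k)*U); T.append((P+Q.apply(p0-P),Q*c[1],0))
T.append(T[-1]); rowsfor(T)
E
```

```text
0 0 0 -0.001 0 0 0; 0 0.8 2.4 0.002 0.0011 -0.0004 0; 0 1.5 4.8 0.005 0.0024 -0.0008 0; 0 2.3 7.1 0.0079 0.0038 -0.0012 0; 0 3.1 9.5 0.0108 0.0053 -0.0017 0; 0 3.1 9.5 0.0108 0.0053 -0.0017 0
```

Request:
jog_arm(
  plan="0 0 0 -0.001 0 0 0; 0 0.8 2.4 0.002 0.0011 -0.0004 0; 0 1.5 4.8 0.005 0.0024 -0.0008 0; 0 2.3 7.1 0.0079 0.0038 -0.0012 0; 0 3.1 9.5 0.0108 0.0053 -0.0017 0; 0 3.1 9.5 0.0108 0.0053 -0.0017 0",
)

```text
time: 30.5
eef_pos: [0.4622, 0.2209, 0.1461]
tcp_rot: [0.287, 0.667, -0.163, 0.668]
contact_force: [-0.3, -3.4, 2.0]
grip_width: 0.0218
```

```bash
python3 - <<'E'
from h import *
rep()
s=cam("scene"); crop(s,"s22",320,80,400,160,7)
E
```

```text
t 30.5 meas-cmd tool [-0.0001 -0.0007  0.0002] rot [ 0.0769  0.0077 -0.0125] F tool [-2.5149 -2.4942  1.6574] F slope a,b,z [0.35, -3.31, 2.05] M [-0.5909  0.2298 -0.023 ] gw 0.02177332793581264
```

View pics/s22.png

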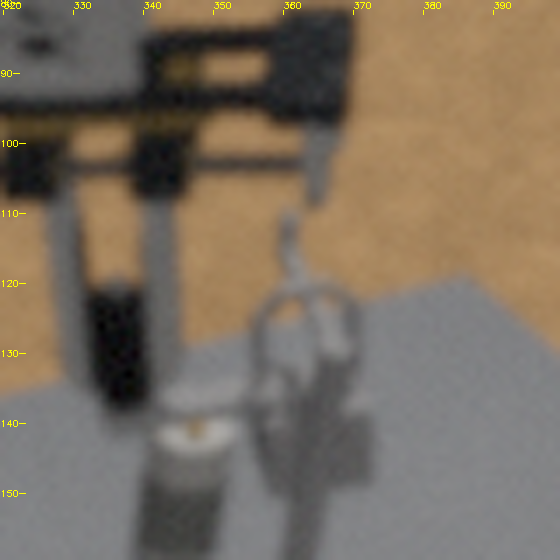

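Request:
jog_arm(
  plan="0 0 0 -0.0003 -0.0006 0.0004 0; 0 0 0 -0.0003 -0.0006 0.0004 0.26; 0 0 0 -0.0003 -0.0006 0.0004 0.32; 0 0 0 -0.0003 -0.0006 0.0004 0.4; 0 0 0 -0.0003 -0.0006 0.0004 0.5; 0 0 0 -0.0003 -0.0006 0.0004 0.6; 0 0 0 -0.0003 -0.0006 0.0004 0.6; 0 0 0 -0.0003 -0.0006 0.0004 0.6",
)

```text
time: 31.55
eef_pos: [0.4623, 0.2209, 0.1463]
tcp_rot: [0.286, 0.667, -0.163, 0.668]
contact_force: [0.5, -1.0, 0.1]
grip_width: 0.0563
```

```bash
python3 - <<'E'
from h import *
adv(-.0003,-.0006,.0004); rep()
s=cam("scene"); crop(s,"s23",310,80,400,170,6.5)
E
```

```text
t 31.55 meas-cmd tool [-0.     -0.     -0.0002] rot [-0.0015  0.0014  0.0054] F tool [-0.2702 -0.3931  1.0001] F slope a,b,z [0.46, -1.0, -0.08] M [-0.2121  0.0454 -0.0313] gw 0.056274775265039934
```

View pics/s23.png

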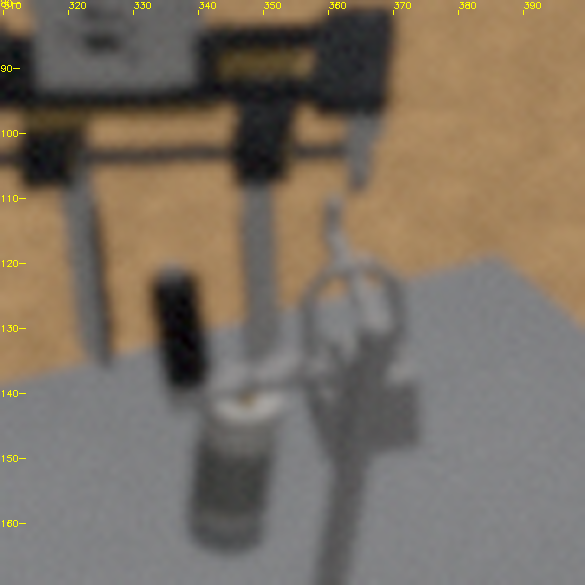

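Request:
jog_arm(
  plan="0 0 0 -0.003 0 0 0.6; 0 0 0 -0.008 0 0 0.6; 0 0 0 -0.015 0 0 0.6; 0 0 0 -0.025 0 0 0.6; 0 0 0 -0.035 0 0 0.6; 0 0 0 -0.05 0 0 0.6; 0 0 0 -0.07 0 0 0.6; 0 0 0 -0.09 0 0 0.6; 0 0 0 -0.115 0 0 0.6; 0 0 0 -0.14 0 0 0.6; 0 0 0 -0.165 0 0 0.6",
)

```text
time: 32.98
eef_pos: [0.4528, 0.1932, 0.3104]
tcp_rot: [0.287, 0.667, -0.163, 0.668]
contact_force: [-0.2, -0.2, 0.1]
grip_width: 0.0564
```

```bash
python3 - <<'E'
from h import *
adv(-.165); rep(); print(read_state()["joints"],read_state()["eef_pos"])
s=cam("scene"); crop(s,"s24",310,60,400,170,5.4)
# move aside: back toward robot right, away from hook
c=getcmd(); a=interp(c[0],c[1],np.array([.42,.05,.36]),c[1],6,.6); rowsfor(a+[a[-1]]*2)
E
```

```text
t 32.975 meas-cmd tool [-0.0017 -0.0003  0.    ] rot [ 0.0269 -0.0137  0.031 ] F tool [-0.175  -0.2489 -0.0111] F slope a,b,z [-0.11, -0.2, 0.21] M [-0.2452  0.0403  0.0102] gw 0.05643648780749655
[-1.0755  0.0012  0.7075  1.8991 -0.1482  1.1319  0.6092] [0.4528 0.1932 0.3104]
0 0 0 -0.0127 -0.0207 0.0095 0.6; 0 0 0 -0.0253 -0.0413 0.019 0.6; 0 0 0 -0.038 -0.062 0.0285 0.6; 0 0 0 -0.0506 -0.0826 0.038 0.6; 0 0 0 -0.0633 -0.1033 0.0475 0.6; 0 0 0 -0.076 -0.1239 0.057 0.6; 0 0 0 -0.076 -0.1239 0.057 0.6; 0 0 0 -0.076 -0.1239 0.057 0.6
```

View pics/s24.png

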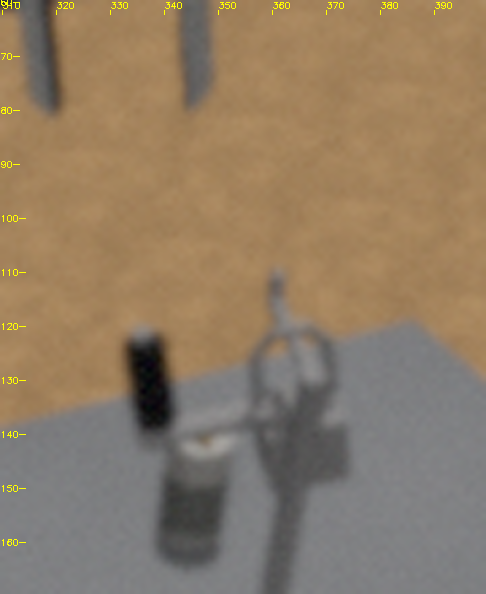

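The crank hangs free with its loop at (362,121) over the bar, and the fingers are clear. I'll move aside and check everything once more.

Request:
jog_arm(
  plan="0 0 0 -0.013 -0.02 0.01 0.6; 0 0 0 -0.025 -0.04 0.02 0.6; 0 0 0 -0.038 -0.06 0.03 0.6; 0 0 0 -0.05 -0.08 0.04 0.6; 0 0 0 -0.063 -0.1 0.048 0.6; 0 0 0 -0.076 -0.124 0.057 0.6; 0 0 0 -0.076 -0.15 0.057 0.6; 0 0 0 -0.076 -0.15 0.057 0.6; 0 0 0 -0.076 -0.15 0.057 0.6",
)

```text
time: 34.15
eef_pos: [0.4043, 0.0297, 0.3561]
tcp_rot: [0.286, 0.667, -0.163, 0.668]
contact_force: [0.1, 1.0, 0.3]
grip_width: 0.0562
```

```bash
python3 level.py .135; python3 - <<'E'
from h import *
print(read_state()["time"],read_state()["contact_force"],read_state()["qd"])
s=cam("scene"); t=cam("top"); cv2.imwrite("pics/s25.png",s["pixels"]); crop(t,"t25",60,90,200,290,3); crop(s,"s26",310,60,400,170,5.4)
E
```

```text
plat px [[186.5, 98.19999694824219], [259.6000061035156, 83.69999694824219], [273.3999938964844, 142.0], [197.3000030517578, 157.3000030517578]] [[368.8999938964844, 245.89999389648438], [287.79998779296875, 284.70001220703125], [248.6999969482422, 228.5], [323.5, 198.5]]
   [0.8145 0.0862 0.1347] 0.001703241963801443
   [ 0.8328 -0.1027  0.1343] 0.00012971088488567366
   [ 0.6731 -0.1176  0.1362] 5.89802131103322e-05
   [0.6555 0.0706 0.1358] 0.0006553797695192289
deck px [178.2133 111.5873] [185.7864 156.3193] [368.6439 230.8022] [335.418  196.9977]
   [0.7801 0.109  0.1353] 0.000628815420244513
   [0.6615 0.0982 0.1351] 0.00038788240249536515
plat z 0.1352552690676076 near-deck corners 0.13528537291318654 deck z 0.13519300125693595
34.55 [-0.3290942   0.45797083  0.28653263] [-2.53556743e-05 -2.37488623e-03  2.21469255e-03  2.72544354e-04
 -8.58361777e-04  1.97331430e-04 -1.71234654e-03]
```

View pics/s25.png

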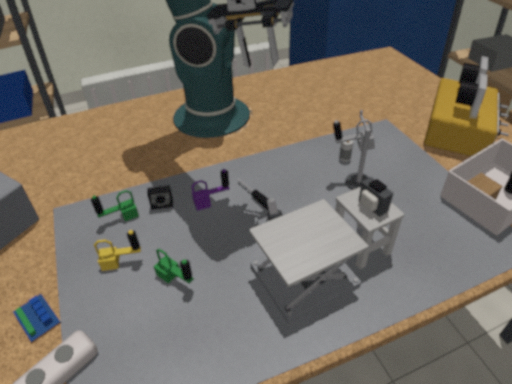

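View pics/t25.png

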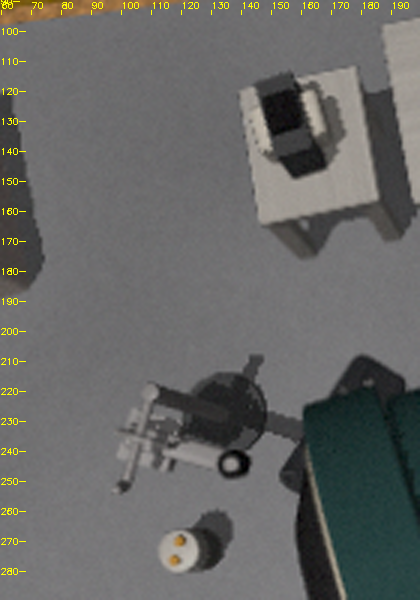

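View pics/s26.png

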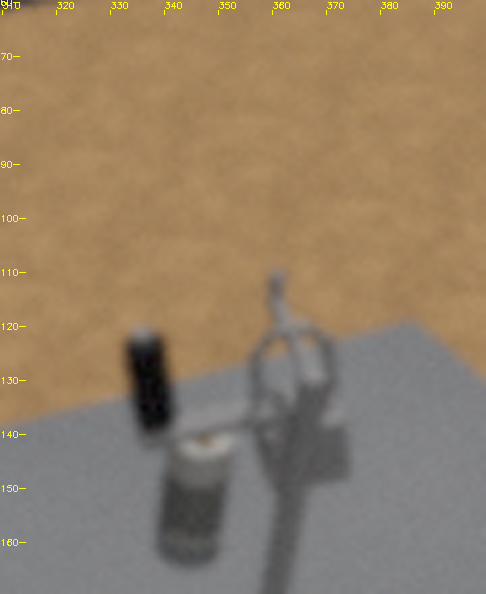

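In the top view the crank hangs mid-bar around (105,235) and has not moved since the last picture. The bystanders are where they started. Handing in.

```bash
python3 -c "
from bench import *
print(job_done())"
```

```text
the job is handed in; nothing more can be done
None
```

The job is done and handed in at about 34.7 s. I seated the grey crank on the shaft and wound it about 1.7 turns clockwise. Then I pulled it off, hung it by its loop on the hook and let go.

**Last checks**
- **Level:** the two cameras put the platform top at 135.3 mm and the deck at 135.2 mm. The platform's four corners read 134.3 to 136.2 mm. I take that spread as calibration error; it was already there in the two earlier level checks.
- **Crank:** it hung still mid-bar across successive pictures, and the gripper was well clear.
- **Other things:** the transformer, capacitor, fan, screwdriver and look-alike cranks looked unmoved in the pictures.

**Trouble along the way**
- **First fit:** the socket caught on the shaft's tip at about 5 N, and a 1 mm sideways shift cleared it.
- **Near a joint limit:** joint 6 came within about 0.003 rad of its lower limit on the first turn (0.193 against 0.19). I tilted the tool 2.5 degrees for the rest of the winding, within the socket's play.

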